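# Lock the length stop without losing its setting

## Robot

A 6-joint arm with a two-finger parallel gripper is mounted at the origin on the work surface. World frame = base frame: x ahead of the robot, y to its left, z up, the work surface at z = 0. Lengths are in mm, angles in rad, forces in N, time in s.
With the tool pointing down it reaches from about 375 to 975 mm from the base axis. Payload 3.8 kg.
Tool frame: the origin (TCP) lies at the very end of the fingers, on their centre line; the grasp point (between the pads) lies 19 mm behind it; z points along the fingers, y is the direction in which the jaws open and shut (so a half turn about z gives the same grasp; the last joint's range is limited). The gripper opens to 85 mm and grips with 20 to 120 N. Pads are 22 mm wide; open, the fingers measure 114 mm over their backs; the gripper's body (76 mm by 85 mm) begins 54 mm behind the grasp point. The pads swing forward as they close: fully open they stand 13 mm farther back than shut.
Start: joints at [-1.3, 0.264, 1.604, -0, 1.274, -0.037], TCP at [204.494, -643.273, 231.28] pointing down, gripper open.
Joint ranges: [-2.63, 2.63], [-0.94, 2.18], [0.31, 2.57], [-1.31, 4.45], [0, 2.66], [-2.55, 2.55]. Speed limits (rad/s): [2.57, 2.57, 3.14, 3.14, 3.14, 3.14].

## Interface

Orientations are given as a unit quaternion [x, y, z, w].
In Python, from cell import arm gives the robot as it stands. The module is installed in compiled form; this text tells all that it offers.
- The arm moves only by the tool arm_command, never from a script. Its argument "steps" is a list of rows, each an object of numbers: "dx", "dy", "dz": the shift along the tool's x, y, z in mm; "yaw": the turn about the tool's z in degrees. A call has 1 to 12 rows; each row is the pose to reach, as a shift and turn from the pose measured when the call began, along the tool's axes at that moment; what a row does not reach only later rows make up. A row lasts 1/10 s, in which the tool goes at most 50 mm and 8.59 degrees, less where a joint would pass 70% of its speed; a pose out of reach is approached as far as the arm can. A call with a gripper value outside its range is refused whole. "jaw" is the finger opening in mm, from 0 to 85.4, set as the call begins (left out, the last holds). The fingers move at their own pace and stop on an object; "newtons" is the grip in N (left out, the last holds). Time passes only in rows, so rows that repeat a pose let the fingers close. It gives the time, the measured TCP pose, the force and the opening at its end, in the units of the state.
- arm.read_state(): the state, without advancing time (a new reading comes with each control period).
- arm.read_camera(name): name is "scene" or "top"; returns the picture (420x560x3 uint8, red, green, blue); there is no depth.
- arm.camera_info(name): a dict with "K" (3x3 intrinsics, pixels), "D" ([k1, k2, p1, p2, k3] as OpenCV has them; the pictures are not rectified), "origin" and "orientation" of the camera in the world. Camera axes: x right, y down, z forward; pixel columns grow to the right and rows downward; lengths in mm; the calibration is good to about 2 mm. A picture is of the moment at which its call begins. camera_info takes no time and is no camera call.
- arm.close_job(): hands the job in, once; it reports no verdict.
Trained networks look in the newest picture that a camera, given by its name, has taken for a name from the list of things; names that differ only in an ending like _2 or _b are one class to them, and where a whole thing is asked for, a point or a joint stands for the part that bears it (a point fixed in the world has none). Each returns a list of dicts, best first, with "score" (0 to 1); they miss things now and then, are a little off and sometimes report something else, mostly with a low value. They report only what shows in the picture. A call takes as long as a camera call. They do not tell look-alikes from the thing itself.
- arm.regions_of(camera, target): "pixels" (420x560 bool, what is visible of it) and "xy" ([column, row] in pixels, amid what is visible of it).
- arm.landmark_of(camera, target): "xy" ([column, row] in pixels: a listed point, or the origin of a listed thing).
The state is a dict: "time_s": time; "joint_positions": joint angles; "qvel": joint speeds; "joint_efforts": joint torques, N m; "eef_pos": TCP position; "eef_rot": TCP orientation; "force": force on the tool from outside, world axes, zero at the start; "moment": the same for the moment, N m; "grip_width": finger opening in mm.
Only numpy, scipy, OpenCV 4.12 (cv2) and the standard library are available. Lean on these libraries where they do the work, as an engineer would, in place of code of your own. Each camera call takes 0.05 s, during which the arm holds its last target.

## Task

The screw of the length stop has just been set against the board; lock it without losing the setting. Take the blue-handled open spanner from the rack, push its jaw fully onto the two flats of the brass collar on the screw, the handle slanting down towards the robot with its tail on the bench, and let go, so that it holds the screw still; only then push the red-balled lever of the locknut down until it comes up solid and nip it tight with a firm push of about 10 N, without forcing it. Leave the spanner on the flats, and the board, the other spanners in the rack and the glue bottle where they are.

Things in the scene. Friction and masses are not known exactly. Their poses are not given: they have to be found in the camera images.
- stop: Fixed grey bracket, 62 x 45 mm, 102 high on a 12 mm foot. Origin on the bench under the screw axis, at the face the locknut bears on; z up, x away from the robot, y along the level screw axis (70 mm above the bench) towards the board. Along y in mm: bracket -45 to 0, nut hub 1-21, bare 20 mm thread 21-76, collar with flats 76-94, flange 94-99, bumper to 115, board from 116.
- flats_mid (a point): Middle of the brass collar on the screw axis: 85 mm along the stop's y, 70 mm above the bench. The collar is 40 mm in diameter with two spanner flats 30 mm apart, 26 mm long across the axis and 18 mm along y; they lie level, top and bottom, when spindle reads 0. The brass flange beside it is 42 mm in diameter. Turns with the screw.
- spindle (a joint): Turn of the stop screw with its collar, rad; 0 = the two flats level. Starts between -0.08 and 0; positive = its robot side goes down. It turns at only 0.12 N m, less than the 0.3 N m of the stiff locknut on its thread, so unheld it is dragged along with the nut and the setting is lost. Held, it still gives 0.1 to 0.2 as the spanner takes up its play. Keep it within 0.3 of 0.
- locknut (a joint): Turn of the locknut relative to the screw, rad; starts at -0.85 to -0.5 (loose), 0 = solid against the bracket. Positive tightens: the ball goes down. Turning takes 0.3 N m (about 3 N on the ball, less when it is pushed very slowly); at 0 it comes up solid and the force rises at once. More than 45 N there forces it. It stays where it is left.
- lever: The locknut's lever, steel rod 12 mm thick with a red ball: the part to push, not to grip. Origin on the screw axis at the bracket face; it turns with screw and nut.
- lever_ball (a point): Centre of the red ball (22 mm diameter) at the end of the lever, which is cranked clear of the collar: 100 mm from the screw axis on the robot side, at -26 mm along the stop's y. Turned by screw and nut together: when both read 0 the ball stands 10 degrees below the level of the axis; it starts higher by the angle still to turn.
- spanner_30: Open 30 mm steel spanner, blue grip, about 0.34 kg, 10 mm thick: the one that fits. Stands on edge in the rack and in use. Origin at the jaw's centre, where flats_mid belongs; x out of the jaw mouth, y across the thickness, z up (x, y level in rack and use). Jaw 31.5 mm wide, cheeks reach 18 mm ahead of the origin, throat 21 behind it, head 52 high. Play on the flats 0.06 rad.
- spanner_30_grip (a point): Where to grip the spanner from above, across its thickness: on the handle's centre line, 100 mm from the jaw centre, near the centre of mass. The handle, 22 mm wide, runs from the jaw centre back and down along (-0.966, 0, -0.259) in the spanner's frame, 15 degrees to the jaw. 59 mm above the bench in the rack, 44 mm with the spanner on the flats.
- spanner_30_tail (a point): Centre of the spanner's round tail (26 mm diameter), 209 mm from the jaw centre along the handle. 13 mm above the bench when the tail lies on it; 16 mm with the jaw level on the flats, so let go it drops those last 3 mm.
- rack: Fixed wooden rack, base 200 x 176 x 10 mm, origin under its middle. Two slotted combs (14 mm along x) carry the handles on edge 60 and 160 mm behind the jaw centres and reach 9 mm above the handles' centre lines. Three slots 52 mm apart in y; any spanner in any slot. Jaw centres 90 mm along its x, 85 mm above the bench; handles point to its -x and down. Lift a spanner straight up to free it.
- spanner_24: Open 24 mm spanner, red grip: too small. Same build and frame, tail 195 mm from the jaw centre. Stays in the rack.
- spanner_36: Open 36 mm spanner, green grip: far too wide, it would slip. Same build and frame, head 58 mm high, tail 225 mm from the jaw centre. Stays in the rack.
- board: Pine board on edge before the fence, 45 x 300 x 95 mm, 0.6 kg; origin under its middle, 266 mm along the stop's y; its end faces the rubber bumper. Behind it the fixed aluminium fence, 85 mm high, starts 130 mm along the stop's y.
- glue: White glue bottle, 56 mm diameter, 170 mm high; origin under its middle. A bystander.
There are look-alikes about, which are no part of the job. What is shaped like the spanner_30 but pink is not meant.

How it is judged:
By the outcome, as a careful person would: the job done as asked, in the order asked, and still so for the second after the job is handed in, with the robot touching nothing.
It also fails if it takes over 56 s, if anything falls off the work surface, if the arm or the gripper's body presses on something with over 40 N, if the wrist force passes 120 N, or if a joint passes its speed limit or range.

## Working session

There is one attempt and no reset: what is moved stays moved. The work goes in short steps, Python scripts to look and compute and a tool call to move; the robot and the scene stay as the last step left them, time stands still between calls to the robot, and variables do not carry over. Pictures are saved under pics/ and viewed, and the job is handed in when it is done.

Besides the shell and the picture viewer there is one more tool, called after "Emit:" as name(argument=value, ...), one argument or row to a line, values as JSON. arm_command: Moves the arm, as the interface text tells. Its arguments: {"type":"object","properties":{"steps":{"type":"array","items":{"type":"object","properties":{"dx":{"type":"number"},"dy":{"type":"number"},"dz":{"type":"number"},"yaw":{"type":"number"}}}},"jaw":{"type":"number"},"newtons":{"type":"number"}},"required":["steps"]}

```bash
mkdir -p pics; python3 - <<'E'
from cell import arm
import cv2
s=arm.read_state(); print({k:(v if not hasattr(v,'round') else v) for k,v in s.items()})
for c in("scene","top"):
    im=arm.read_camera(c); cv2.imwrite(f"pics/{c}0.png",im[:,:,::-1]); print(c,arm.camera_info(c))
E
```

```text
{'time_s': 0.0, 'joint_positions': array([-1.29990732e+00,  2.64731379e-01,  1.60539044e+00, -2.06769655e-05,
        1.27371191e+00, -3.68943416e-02]), 'qvel': array([-0.00150038, -0.00166491, -0.00034592,  0.00035303, -0.0007968 ,
        0.00038038]), 'joint_efforts': array([-2.62515587e-04, -5.15112627e+01, -3.67314649e+01, -2.80512804e-04,
        1.27617235e-02, -8.20471456e-06]), 'eef_pos': array([ 204.28544288, -642.56482136,  229.96783451]), 'eef_rot': array([ 9.88180941e-01,  1.53287872e-01, -1.40615385e-04, -1.11172124e-03]), 'force': array([-0.29350509,  0.27008955,  0.53804872]), 'moment': array([-0.00446409, -0.09524502, -0.00546326]), 'grip_width': 84.99087480554968}
scene {'K': array([[476.49704822,   0.        , 274.30034367],
       [  0.        , 476.49704822, 207.85755061],
       [  0.        ,   0.        ,   1.        ]]), 'D': array([0.01773028, 0.        , 0.        , 0.        , 0.        ]), 'origin': array([1346.9876202 ,  592.79282881, 1065.22037819]), 'orientation': array([ 0.44500791,  0.79471573, -0.35847394, -0.20467365])}
top {'K': array([[419.14603504,   0.        , 278.57397475],
       [  0.        , 419.14603504, 205.55824307],
       [  0.        ,   0.        ,   1.        ]]), 'D': array([-0.09731121,  0.        ,  0.        ,  0.        ,  0.        ]), 'origin': array([ 108.82883192,   38.03842864, 1395.74368109]), 'orientation': array([-0.69387349,  0.71206482, -0.07662089,  0.07505011])}
```

View pics/scene0.png

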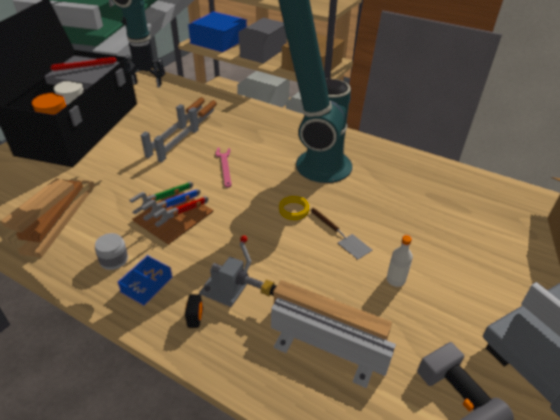

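View pics/top0.png

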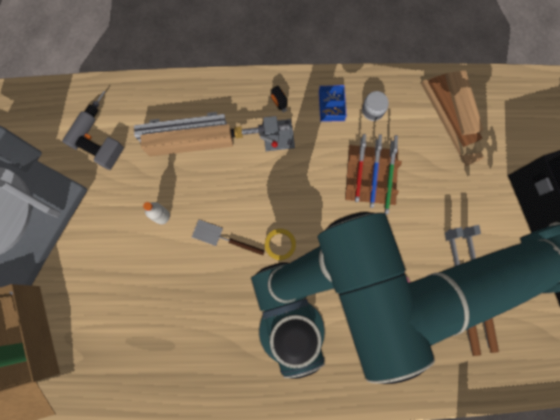

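The scene view shows the rack at about (172,212), with red, blue and green handles, and a pink look-alike at (225,167). The stop is at (228,280) and the lever ball at (243,240). In the top view the rack is at (372,175) with the blue handle in the middle slot at (375,185), the stop at (278,132) and its collar near (240,132).

```bash
cat > h.py <<'E'
import numpy as np, cv2
from scipy.spatial.transform import Rotation as R
from scipy.optimize import least_squares
from cell import arm
CI={c:arm.camera_info(c) for c in("scene","top")}
def proj(c,P):
    i=CI[c]; Rw=R.from_quat(i["orientation"]).as_matrix()
    P=np.atleast_2d(np.asarray(P,float)); rv=cv2.Rodrigues(Rw.T)[0]; t=-Rw.T@i["origin"]
    return cv2.projectPoints(P,rv,t,i["K"],i["D"])[0].reshape(-1,2)
def ray(c,px):
    i=CI[c]; u=cv2.undistortPoints(np.array([[px]],float),i["K"],i["D"])[0,0]
    d=R.from_quat(i["orientation"]).as_matrix()@np.array([u[0],u[1],1]); return i["origin"],d/np.linalg.norm(d)
def onz(c,px,z):
    o,d=ray(c,px); return o+d*(z-o[2])/d[2]
def tri(p1,p2):
    o1,d1=ray("scene",p1);o2,d2=ray("top",p2)
    A=np.stack([d1,-d2],1); s=np.linalg.lstsq(A,o2-o1,rcond=None)[0]
    a=o1+d1*s[0];b=o2+d2*s[1]; return (a+b)/2,np.linalg.norm(a-b)
E
python3 - <<'E'
from h import *
np.set_printoptions(precision=1,suppress=True)
ims={c:arm.read_camera(c) for c in CI}
hs=dict(stop=0,flats_mid=70,lever_ball=90,spanner_30=85,spanner_30_grip=59,spanner_30_tail=31,rack=0,board=0,spanner_24=85,spanner_36=85,glue=0)
for n,z in hs.items():
    for c in CI:
        r=arm.landmark_of(c,n)
        for q in r[:3]: print(n,c,round(q["score"],2),np.array(q["xy"]),onz(c,q["xy"],z))
E
```

```text
stop scene 0.86 [239.  293.4] [669.6  71.8   0. ]
stop top 0.95 [265.9 137. ] [663.2  69.4   0. ]
flats_mid scene 0.87 [267.8 286.5] [654.8 158.3  70. ]
flats_mid scene 0.17 [239.5 292.1] [709.9 104.7  70. ]
flats_mid top 0.69 [237.5 130.9] [660.2 163.5  70. ]
lever_ball top 0.51 [271.7 146.1] [595.   48.9  90. ]
spanner_30 scene 0.96 [157.5 222.2] [ 629.6 -248.2   85. ]
spanner_30 scene 0.9 [140.  200.3] [ 581.6 -363.9   85. ]
spanner_30 scene 0.74 [147.3 213.8] [ 617.3 -300.2   85. ]
spanner_30 top 0.86 [363.1 135.8] [ 626.3 -257.4   85. ]
spanner_30 top 0.86 [393.2 141. ] [ 605.9 -357.7   85. ]
spanner_30 top 0.77 [378.2 139.7] [ 611.4 -307.3   85. ]
spanner_30_grip scene 0.8 [223.  166.5] [ 269.1 -269.6   59. ]
spanner_30_grip scene 0.79 [172.  199.8] [ 504.8 -302.9   59. ]
spanner_30_grip top 0.82 [372.3 170.3] [ 513.1 -285.2   59. ]
spanner_30_tail scene 0.83 [197.7 196.4] [ 422.1 -265.9   31. ]
spanner_30_tail scene 0.76 [230.2 185.1] [ 314.2 -208.2   31. ]
spanner_30_tail top 0.74 [369.9 205.8] [ 397.9 -274.5   31. ]
rack scene 0.9 [173.5 216.9] [ 520.1 -293.7    0. ]
rack to
[... 339 characters left out ...]
0.3] [ 581.6 -363.9   85. ]
spanner_24 scene 0.74 [147.3 213.8] [ 617.3 -300.2   85. ]
spanner_24 top 0.86 [363.1 135.8] [ 626.3 -257.4   85. ]
spanner_24 top 0.86 [393.2 141. ] [ 605.9 -357.7   85. ]
spanner_24 top 0.77 [378.2 139.7] [ 611.4 -307.3   85. ]
spanner_36 scene 0.96 [157.5 222.2] [ 629.6 -248.2   85. ]
spanner_36 scene 0.9 [140.  200.3] [ 581.6 -363.9   85. ]
spanner_36 scene 0.74 [147.3 213.8] [ 617.3 -300.2   85. ]
spanner_36 top 0.86 [363.1 135.8] [ 626.3 -257.4   85. ]
spanner_36 top 0.86 [393.2 141. ] [ 605.9 -357.7   85. ]
spanner_36 top 0.77 [378.2 139.7] [ 611.4 -307.3   85. ]
glue scene 0.61 [397.  280.2] [390.1 433.4   0. ]
glue top 0.98 [161. 216.] [387.3 433.5   0. ]
```

```bash
python3 - <<'E'
from h import *
t=cv2.imread("pics/top0.png"); s=cv2.imread("pics/scene0.png")
def cr(im,x0,y0,w,h,k,n): cv2.imwrite(n,cv2.resize(im[y0:y0+h,x0:x0+w],None,fx=k,fy=k,interpolation=cv2.INTER_CUBIC))
cr(t,340,125,80,90,6,"pics/t_rack.png"); cr(t,210,105,100,55,8,"pics/t_stop.png")
cr(s,120,170,110,80,7,"pics/s_rack.png"); cr(s,190,225,100,85,7,"pics/s_stop.png")
E
```

```text
(no output)
```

View pics/t_rack.png

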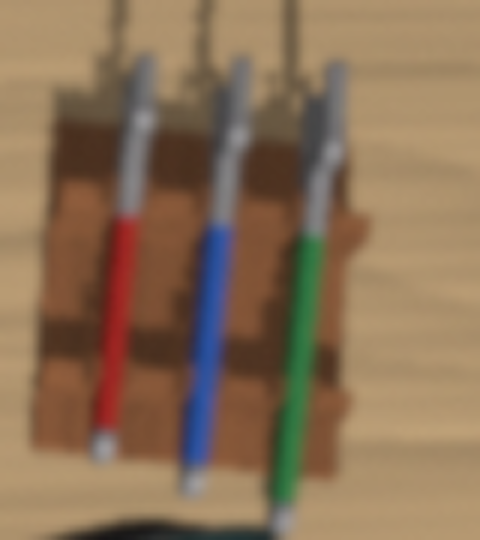

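View pics/t_stop.png

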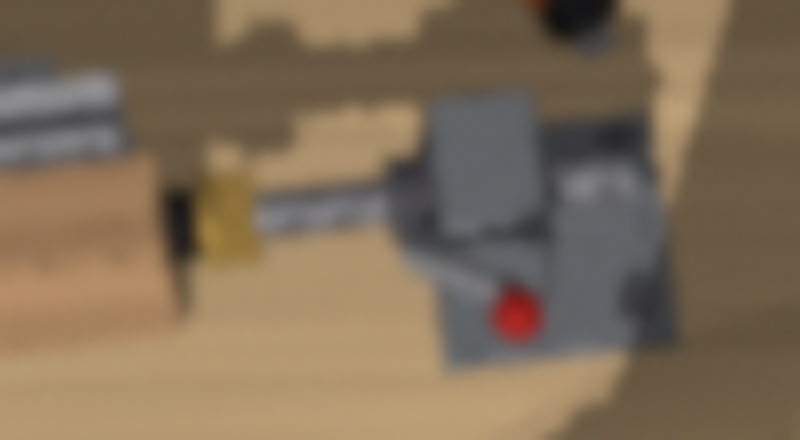

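View pics/s_rack.png

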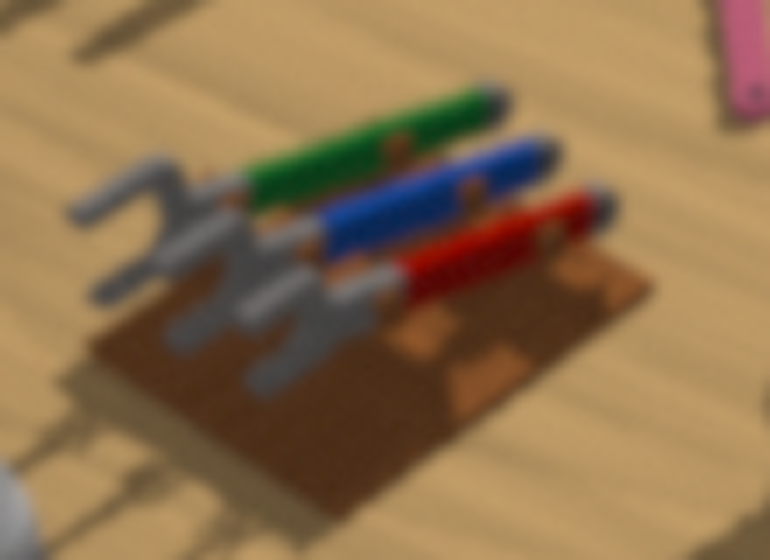

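View pics/s_stop.png

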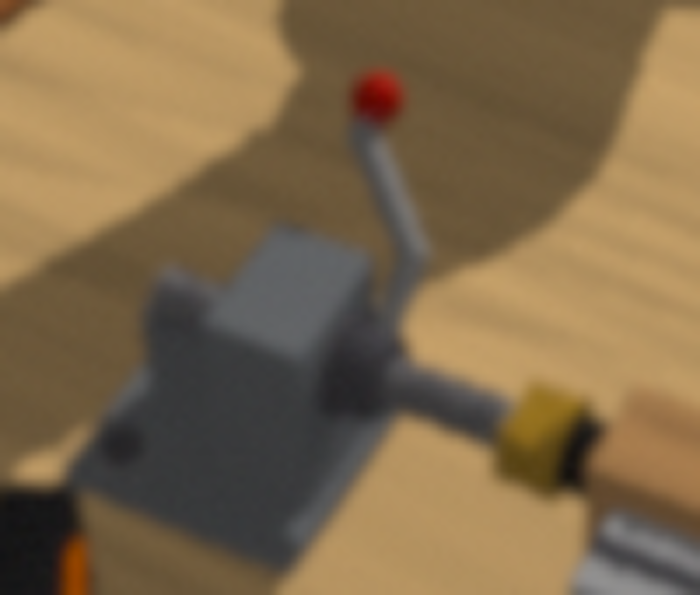

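```bash
python3 - <<'E'
from h import *
np.set_printoptions(precision=1,suppress=True)
px={}
for c in CI:
    im=cv2.imread(f"pics/{c}0.png"); hsv=cv2.cvtColor(im,cv2.COLOR_BGR2HSV).astype(int)
    H,S,V=hsv[...,0],hsv[...,1],hsv[...,2]
    red=((H<6)|(H>174))&(S>150)&(V>80)
    br=(H>18)&(H<32)&(S>130)
    boxes={"scene":[(230,225,260,255),(255,275,282,300)],"top":[(265,135,285,155),(228,122,246,142)]}[c]
    for n,m,b in(("ball",red,boxes[0]),("brass",br,boxes[1])):
        k=np.zeros_like(m);k[b[1]:b[3],b[0]:b[2]]=1; ys,xs=np.where(m&k)
        print(c,n,len(xs),xs.mean(),ys.mean(),xs.min(),xs.max(),ys.min(),ys.max()); px[c,n]=(xs.mean(),ys.mean())
    bl=(H>105)&(H<125)&(S>150)&(V>60); b={"scene":(150,180,205,212),"top":(365,155,382,208)}[c]
    k=np.zeros_like(bl);k[b[1]:b[3],b[0]:b[2]]=1; ys,xs=np.where(bl&k); print("blue",c,len(xs),xs.mean(),ys.mean()); px[c,"blue"]=(xs.mean(),ys.mean())
for n in("ball","brass","blue"): print(n,tri(px["scene",n],px["top",n]))
E
```

```text
scene ball 31 243.41935483870967 238.4516129032258 241 246 236 241
scene brass 154 266.6038961038961 286.96753246753246 260 274 279 296
blue scene 147 179.22448979591837 198.31972789115648
top ball 21 274.0 144.0 272 276 142 146
top brass 73 237.42465753424656 132.08219178082192 234 241 127 137
blue top 96 373.8229166666667 181.95833333333334
ball (array([587.7,  39.3, 130.7]), np.float64(3.8698255707694247))
brass (array([657.2, 160.4,  71.1]), np.float64(7.480811546084375))
blue (array([ 477.3, -292.8,   48.8]), np.float64(6.982362451718251))
```

```bash
cat >> h.py <<'E'
def T(p,P):
    c,s=np.cos(p[2]),np.sin(p[2]); P=np.atleast_2d(P)
    return np.c_[p[0]+c*P[:,0]-s*P[:,1],p[1]+s*P[:,0]+c*P[:,1],P[:,2]]
def cyl(y0,y1,r):
    a=np.linspace(0,2*np.pi,40); return np.concatenate([np.c_[r*np.cos(a),0*a+y,70+r*np.sin(a)] for y in(y0,y1)])
def hullc(c,P):
    q=proj(c,P).astype(np.float32); m=cv2.moments(cv2.convexHull(q)); return np.array([m["m10"]/m["m00"],m["m01"]/m["m00"]])
E
python3 - <<'E'
from h import *
np.set_printoptions(precision=2,suppress=True)
obs={("scene","ball"):(243.4,238.4),("scene","brass"):(266.6,287),("top","ball"):(274,144),("top","brass"):(237.4,132.1)}
def ballP(th): return [[-100*np.cos(th),-26,70+100*np.sin(th)]]
def f(p,off=True):
    r=[]
    for (c,n),o in obs.items():
        q=proj(c,T(p,ballP(p[3])))[0] if n=="ball" else hullc(c,T(p,cyl(76,99,20)))
        r.append(q-np.array(o))
    return np.concatenate(r)
s=least_squares(f,[664,70,.12,.6]); print(s.x,s.fun)
# edges check
p=s.x
for c in CI:
    im=cv2.imread(f"pics/{c}0.png"); k=5 if c=="scene" else 5; x0,y0,w,h=(190,225,160,120) if c=="scene" else (160,95,150,65)
    v=cv2.resize(im[y0:y0+h,x0:x0+w],None,fx=k,fy=k,interpolation=cv2.INTER_CUBIC)
    def L(P,col,close=True):
        q=((proj(c,T(p,P))-[x0,y0]+.5)*k).astype(np.int32); cv2.polylines(v,[q],close,col,1,cv2.LINE_AA)
    for z in(0,102): L([[-31,-45,z],[31,-45,z],[31,0,z],[-31,0,z]],(0,255,0))
    for z in(95,): L([[-22.5,116,z],[22.5,116,z],[22.5,416,z],[-22.5,416,z]],(255,0,0))
    for y in(76,94,99): L(cyl(y,y,20)[:40],(0,0,255))
    L([[0,0,70],[0,116,70]],(255,255,0),False); L([[0,-0,70]]+ballP(p[3]),(255,0,255),False)
    cv2.imwrite(f"pics/ov_{c}.png",v)
E
```

```text
[665.98  74.28   0.11   0.64] [ 0.66  0.79  1.73  0.44  0.34 -0.5   0.72 -0.26]
```

View pics/ov_scene.png

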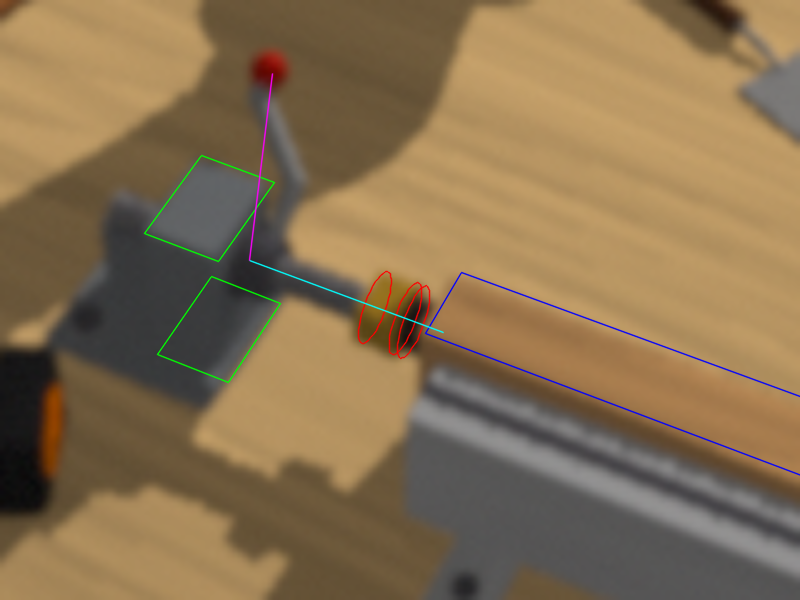

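View pics/ov_top.png

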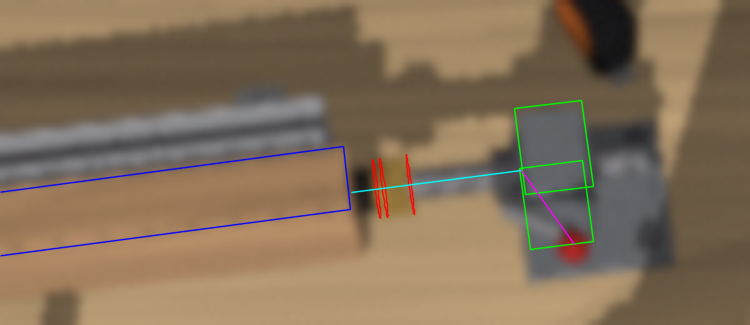

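```bash
python3 - <<'E'
from h import *
np.set_printoptions(precision=2,suppress=True)
def ballP(th): return [[-100*np.cos(th),-26,70+100*np.sin(th)]]
B={"scene":(243.4,238.4),"top":(274,144)}
BB={"scene":(259.5,278.5,274.5,296.5),"top":(233.5,126.5,241.5,137.5)}
def f(p):
    r=[]
    for c in CI:
        r+=list(proj(c,T(p,ballP(p[3])))[0]-B[c])
        q=proj(c,T(p,np.r_[cyl(76,94,20),cyl(94,99,21)])); 
        e=np.r_[q.min(0),q.max(0)]-BB[c]; r+=list(e*.6)
    return np.array(r)
s=least_squares(f,[664,70,.12,.6],loss="soft_l1"); print(s.x,s.fun,"flats",T(s.x,[[0,85,70]]),"ball",T(s.x,ballP(s.x[3])))
# rack/spanner: px points
b=lambda c,x,y:(np.array([x,y])+.5)/{"t":6,"s":7}[c]-.5+({"t":np.array([340,125]),"s":np.array([120,170])}[c])
# rack: model spanner axis. blue grip centroid & tail end both views, and base corners
O=[("top",b("t",192,483),"tail"),("scene",b("s",546,153),"tail"),
   ("top",b("t",35,447),"c-+"),("top",b("t",335,475),"c--"),("scene",b("s",652,288),"c-+"),("scene",b("s",335,520),"c++"),("scene",b("s",92,345),"c+-")]
hd=np.array([-.966,0,-.259]); J=np.array([90,0,85.])
pts={"tail":J+209*hd+[-3,0,6],"c-+":[-100,88,10],"c--":[-100,-88,10],"c++":[100,88,10],"c+-":[100,-88,10]}
bl={"scene":(179.2,198.3),"top":(373.8,182)}
def g(p):
    r=[]
    for c,o,n in O: r+=list(proj(c,T(p,[pts[n]]))[0]-o)
    return np.array(r)
s=least_squares(g,[515,-290,-.1],loss="soft_l1"); p=s.x; print(p,s.fun.reshape(-1,2))
print("grip",T(p,[J+100*hd]),"jaw",T(p,[J]),"tail",T(p,[J+209*hd]))
for c in CI:
    im=cv2.imread(f"pics/{c}0.png"); k=7; x0,y0,w,h=(120,170,110,80) if c=="scene" else (340,125,80,85)
    v=cv2.resize(im[y0:y0+h,x0:x0+w],None,fx=k,fy=k,interpolation=cv2.INTER_CUBIC)
    def L(P,col,close=True):
        q=((proj(c,T(p,P))-[x0,y0]+.5)*k).astype(np.int32); cv2.polylines(v,[q],close,col,1,cv2.LINE_AA)
    for z in(0,10): L([[-100,-88,z],[100,-88,z],[100,88,z],[-100,88,z]],(0,255,0))
    for dy in(-5,5): L([J+[18,dy,26],J+[-15,dy,26]],(255,255,0),False); L([J+40*hd+[0,dy,11],J+209*hd+[0,dy,11]],(255,255,0),False)
    cv2.imwrite(f"pics/ovr_{c}.png",v)
E
```

```text
[664.89  72.04   0.08   0.65] [ 0.74  0.22  0.42  0.13  0.26 -0.05  0.44 -0.37  0.64 -0.74  0.82  0.38] flats [[657.89 156.75  70.  ]] ball [[587.93  39.59 130.83]]
[ 518.18 -295.08   -0.14] [[ 0.03 -1.58]
 [ 0.06 -0.54]
 [-0.85 -0.89]
 [ 0.25  0.01]
 [ 0.94 -0.77]
 [ 0.49 -0.85]
 [-1.02 -0.36]]
grip [[ 511.65 -294.18   59.1 ]] jaw [[ 607.35 -307.31   85.  ]] tail [[ 407.33 -279.88   30.87]]
```

View pics/ovr_scene.png

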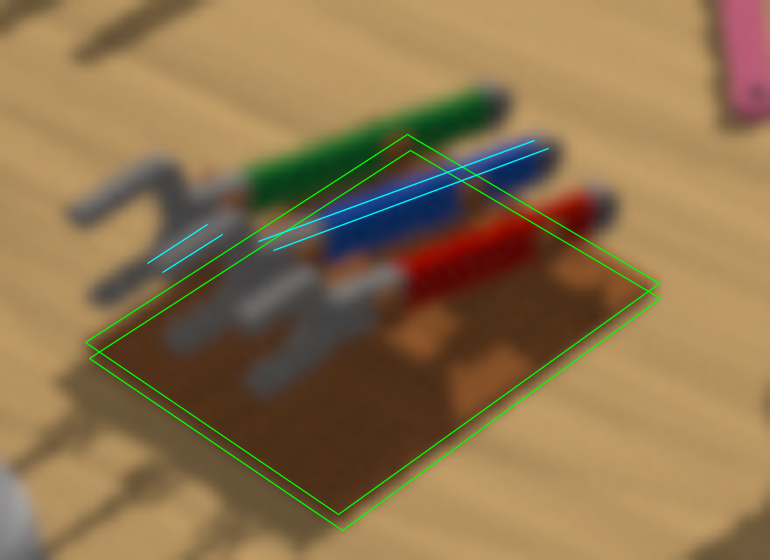

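View pics/ovr_top.png

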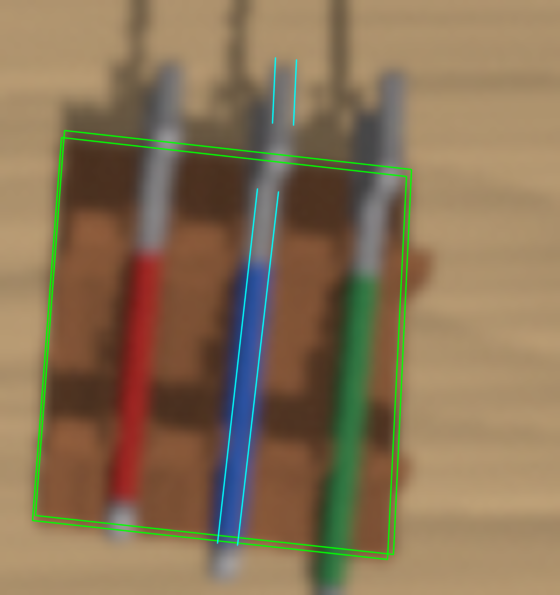

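```bash
cat >> h.py <<'E'
def delta(x,y,z,yaw):
    s=arm.read_state(); Rm=R.from_quat(s["eef_rot"]).as_matrix(); p=s["eef_pos"]
    d=Rm.T@(np.array([x,y,z])-p); cur=np.arctan2(Rm[1,0],Rm[0,0]); 
    print("t %.2f pos %s yaw %.4f tilt %.4f F %s w %.1f"%(s["time_s"],np.round(p,1),cur,np.arccos(-Rm[2,2]),np.round(s["force"],1),s["grip_width"]))
    print("d",np.round(d,1),"yawdeg",round(-np.degrees(yaw-cur),2)); return d
E
python3 -c "
from h import *
delta(511.5,-294.5,230,-.137);delta(511.5,-294.5,40,-.137)"
```

```text
t 1.30 pos [ 204.5 -643.3  231.3] yaw 0.3078 tilt 0.0000 F [ 0.4 -0.2  0.3] w 85.3
d [ 398.2 -239.4    1.3] yawdeg 25.48
t 1.30 pos [ 204.5 -643.3  231.3] yaw 0.3078 tilt 0.0000 F [ 0.4 -0.2  0.3] w 85.3
d [ 398.2 -239.4  191.3] yawdeg 25.48
```

Emit:
arm_command(
  steps=[
    {"dx": 40,"dy": -24,"dz": 0,"yaw": 3},
    {"dx": 80,"dy": -48,"dz": 0,"yaw": 6},
    {"dx": 120,"dy": -72,"dz": 0,"yaw": 9},
    {"dx": 160,"dy": -96,"dz": 0,"yaw": 12},
    {"dx": 200,"dy": -120,"dz": 0,"yaw": 15},
    {"dx": 240,"dy": -144,"dz": 0,"yaw": 18},
    {"dx": 280,"dy": -168,"dz": 0,"yaw": 21},
    {"dx": 320,"dy": -192,"dz": 0,"yaw": 24},
    {"dx": 360,"dy": -216,"dz": 20,"yaw": 25.5},
    {"dx": 398,"dy": -239.4,"dz": 40,"yaw": 25.5},
    {"dx": 398,"dy": -239.4,"dz": 60,"yaw": 25.5},
    {"dx": 398,"dy": -239.4,"dz": 60,"yaw": 25.5},
  ],
  jaw=36,
  newtons=60,
)

```text
time_s: 2.5
eef_pos: [510.0, -291.9, 167.9]
eef_rot: [0.998, -0.067, -0.003, -0.001]
force: [-0.5, 0.5, -0.4]
grip_width: 36.0
```

```bash
python3 - <<'E'
from h import *
delta(511.5,-294.5,40,-.137)
for c,(x0,y0,w,h) in dict(scene=(110,130,130,110),top=(330,110,110,110)).items():
    im=arm.read_camera(c); cv2.imwrite(f"pics/{c}1.png",cv2.resize(im[y0:y0+h,x0:x0+w,::-1],None,fx=5,fy=5,interpolation=cv2.INTER_CUBIC))
    cv2.imwrite(f"pics/{c}1_full.png",im[:,:,::-1])
E
```

```text
t 2.50 pos [ 510.  -291.9  167.9] yaw -0.1343 tilt 0.0064 F [-0.5  0.5 -0.4] w 36.0
d [  2.6   2.7 127.9] yawdeg 0.16
```

View pics/scene1.png

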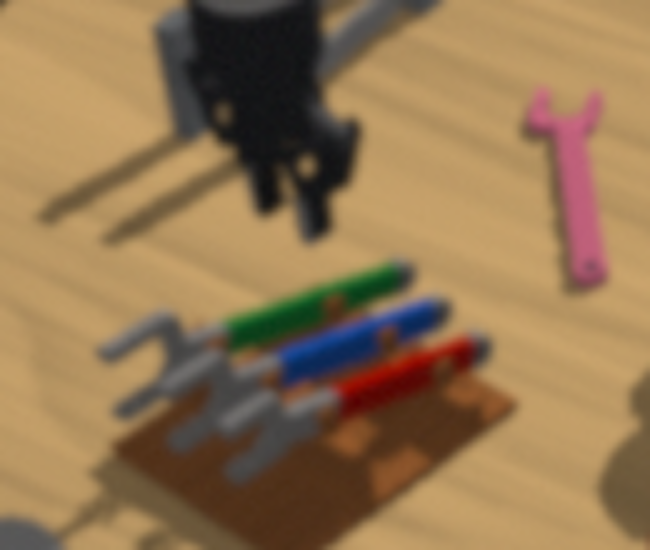

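View pics/top1.png

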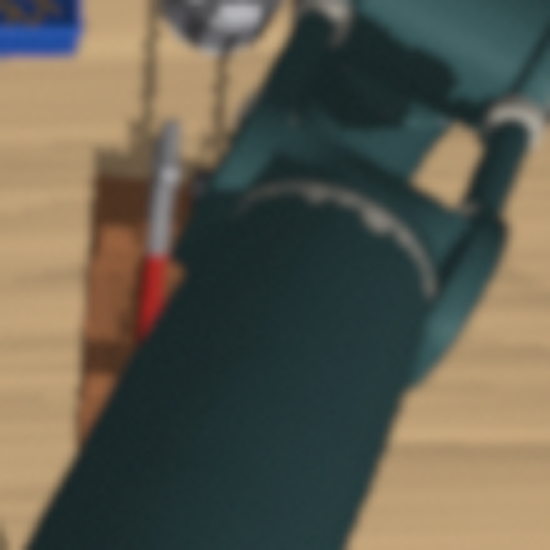

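The enlarged scene crop shows red, blue and green spanners in the rack. The blue one (crop (360,345), scene about (182,199)) is the real one, and the pink look-alike lies flat at crop (575,190). The gripper hovers above the blue one. I'll check the camera bias with the fingertips.

```bash
python3 - <<'E'
from h import *
s=arm.read_state(); p=s["eef_pos"]; Rm=R.from_quat(s["eef_rot"]).as_matrix(); print(p)
P=[p+Rm@np.array([dx,dy,0]) for dx in(-11,11) for dy in(-18,18,-26,26)]+[p]
q=proj("scene",P); print(np.round((q-[110,130]+.5)*5))
J=[T([518.18,-295.08,-.137],[np.array([90,0,85])+k*np.array([-.966,0,-.259])+[0,0,11]])[0] for k in (60,100,160,209)]
print(np.round((proj("scene",J)-[110,130]+.5)*5))
E
```

```text
[ 510.93965095 -294.53766512  171.18529339]
[[325. 226.]
 [286. 203.]
 [334. 231.]
 [277. 199.]
 [298. 243.]
 [259. 220.]
 [307. 248.]
 [250. 215.]
 [292. 223.]]
[[265. 367.]
 [314. 349.]
 [383. 323.]
 [437. 303.]]
```

Emit:
arm_command(
  steps=[
    {"dx": 0.6,"dz": 30},
    {"dx": 0.6,"dz": 60},
    {"dx": 0.6,"dz": 90},
    {"dx": 0.6,"dz": 110},
    {"dx": 0.6,"dz": 122},
    {"dx": 0.6,"dz": 131},
    {"dx": 0.6,"dz": 131},
    {"dx": 0.6,"dz": 131},
  ],
)

```text
$.steps[0]: bad value
```

```bash
python3 - <<'E'
from h import *
delta(511.5,-294.5,40,-.137)
for c,(x0,y0,w,h) in dict(scene=(110,130,130,110)).items():
    im=arm.read_camera(c); cv2.imwrite(f"pics/{c}2.png",cv2.resize(im[y0:y0+h,x0:x0+w,::-1],None,fx=5,fy=5,interpolation=cv2.INTER_CUBIC))
E
```

```text
t 2.60 pos [ 510.9 -294.5  171.2] yaw -0.1370 tilt 0.0011 F [-0.5 -0.4 -0.4] w 36.2
d [ 7.000e-01 -1.000e-01  1.312e+02] yawdeg 0.0
```

View pics/scene2.png

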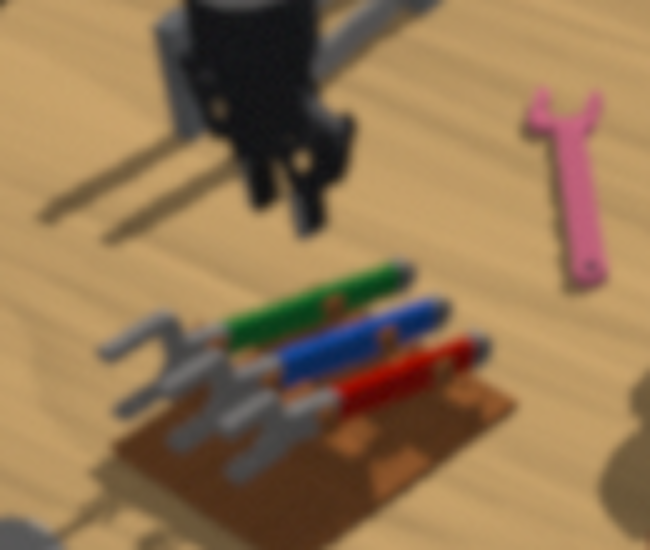

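The tips are at crop (262,208) and (308,236), centred over the blue handle. The move was refused because every row needs all its keys.

Emit:
arm_command(
  steps=[
    {"dx": 0.6,"dy": 0,"dz": 30,"yaw": 0},
    {"dx": 0.6,"dy": 0,"dz": 60,"yaw": 0},
    {"dx": 0.6,"dy": 0,"dz": 90,"yaw": 0},
    {"dx": 0.6,"dy": 0,"dz": 110,"yaw": 0},
    {"dx": 0.6,"dy": 0,"dz": 122,"yaw": 0},
    {"dx": 0.6,"dy": 0,"dz": 131,"yaw": 0},
    {"dx": 0.6,"dy": 0,"dz": 131,"yaw": 0},
    {"dx": 0.6,"dy": 0,"dz": 131,"yaw": 0},
  ],
)

```text
time_s: 3.45
eef_pos: [512.7, -296.4, 42.4]
eef_rot: [0.998, -0.069, 0.001, 0.001]
force: [-0.2, 0.1, -0.1]
grip_width: 36.3
```

```bash
python3 - <<'E'
from h import *
delta(511.5,-294.5,40,-.137)
for c,(x0,y0,w,h) in dict(scene=(110,130,130,110)).items():
    im=arm.read_camera(c); cv2.imwrite(f"pics/{c}3.png",cv2.resize(im[y0:y0+h,x0:x0+w,::-1],None,fx=5,fy=5,interpolation=cv2.INTER_CUBIC))
E
```

```text
t 3.45 pos [ 512.7 -296.4   42.4] yaw -0.1385 tilt 0.0029 F [-0.2  0.1 -0.1] w 36.3
d [-1.5 -1.7  2.4] yawdeg -0.08
```

View pics/scene3.png

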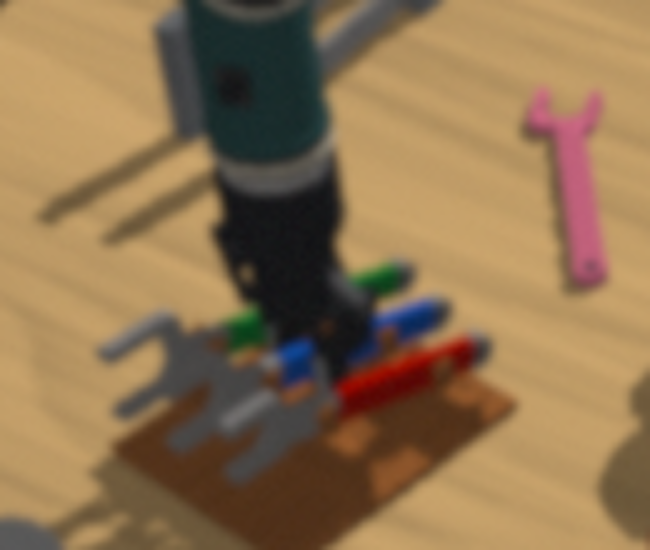

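The fingers straddle the blue handle at crop (320,350), between red and green, and nothing is touching. I'll close the jaw.

Emit:
arm_command(
  steps=[
    {"dx": -1.5,"dy": -1.7,"dz": 2,"yaw": 0},
    {"dx": -1.5,"dy": -1.7,"dz": 2,"yaw": 0},
    {"dx": -1.5,"dy": -1.7,"dz": 2,"yaw": 0},
    {"dx": -1.5,"dy": -1.7,"dz": 2,"yaw": 0},
    {"dx": -1.5,"dy": -1.7,"dz": 2,"yaw": 0},
    {"dx": -1.5,"dy": -1.7,"dz": 2,"yaw": 0},
  ],
  jaw=0,
  newtons=60,
)

```text
time_s: 4.1
eef_pos: [512.3, -294.7, 41.7]
eef_rot: [0.998, -0.069, 0.002, 0.001]
force: [-1.4, 1.1, 5.8]
grip_width: 9.3
```

```bash
python3 - <<'E'
from h import *
delta(511.5,-294.5,40,-.137); print(arm.read_state()["moment"])
E
```

```text
t 4.10 pos [ 512.3 -294.7   41.7] yaw -0.1379 tilt 0.0046 F [-1.4  1.1  5.8] w 9.3
d [-0.8 -0.1  1.7] yawdeg -0.05
[0.10947437 0.19907232 0.08771886]
```

Emit:
arm_command(
  steps=[
    {"dx": 0,"dy": 0,"dz": -2,"yaw": 0},
    {"dx": 0,"dy": 0,"dz": -8,"yaw": 0},
    {"dx": 0,"dy": 0,"dz": -20,"yaw": 0},
    {"dx": 0,"dy": 0,"dz": -40,"yaw": 0},
    {"dx": 0,"dy": 0,"dz": -65,"yaw": 0},
    {"dx": 0,"dy": 0,"dz": -90,"yaw": 0},
    {"dx": 0,"dy": 0,"dz": -90,"yaw": 0},
    {"dx": 0,"dy": 0,"dz": -90,"yaw": 0},
  ],
  newtons=100,
)

```text
time_s: 4.9
eef_pos: [512.2, -294.6, 132.2]
eef_rot: [0.998, -0.069, 0.003, 0.002]
force: [-0.6, -0.6, -3.6]
grip_width: 8.1
```

```bash
python3 - <<'E'
from h import *
delta(511.5,-294.5,132,-.137); print(arm.read_state()["moment"])
for c,(x0,y0,w,h) in dict(scene=(110,130,130,110)).items():
    im=arm.read_camera(c); cv2.imwrite(f"pics/{c}4.png",cv2.resize(im[y0:y0+h,x0:x0+w,::-1],None,fx=5,fy=5,interpolation=cv2.INTER_CUBIC))
E
```

```text
t 4.90 pos [ 512.2 -294.6  132.2] yaw -0.1379 tilt 0.0061 F [-0.6 -0.6 -3.6] w 8.1
d [-0.7  0.   0.2] yawdeg -0.05
[ 0.02536548  0.03080209 -0.00402724]
```

View pics/scene4.png

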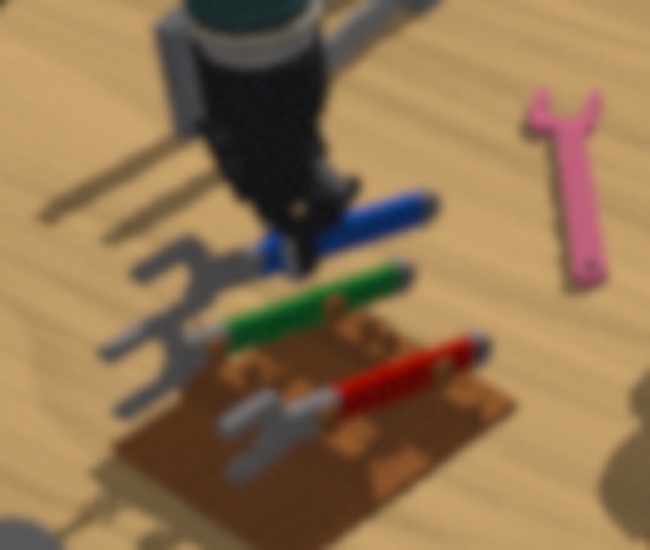

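```bash
python3 - <<'E'
from h import *
s=arm.read_state(); print(s["time_s"],s["eef_pos"])
im=cv2.imread("pics/top0.png"); cv2.imwrite("pics/t_board.png",cv2.resize(im[95:165,125:250],None,fx=6,fy=6,interpolation=cv2.INTER_CUBIC))
im=cv2.imread("pics/scene0.png"); cv2.imwrite("pics/s_board.png",cv2.resize(im[270:385,255:400],None,fx=5,fy=5,interpolation=cv2.INTER_CUBIC))
E
```

```text
4.95 [ 511.26714875 -293.97825287  130.81874857]
```

View pics/t_board.png

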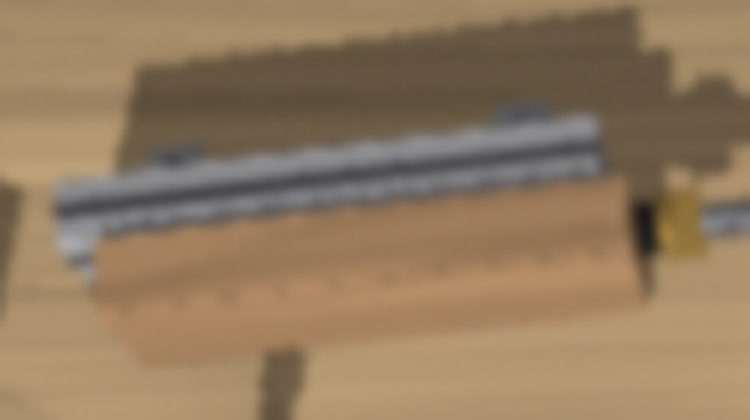

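View pics/s_board.png

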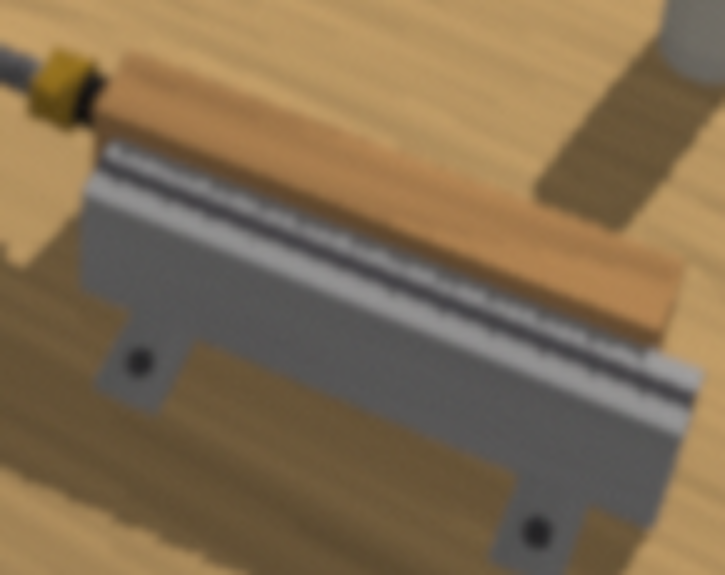

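```bash
python3 - <<'E'
from h import *
np.set_printoptions(precision=1,suppress=True)
t=lambda x,y:(np.array([x,y])+.5)/6-.5+[125,95]; s=lambda x,y:(np.array([x,y])+.5)/5-.5+[255,270]
for n,c,a,b in(("far","top",t(627,180),t(95,238)),("nearbench","top",t(645,303),t(150,363)),("rob","scene",s(130,53),s(685,265)),("fence","scene",s(100,120),s(660,335))):
    z=0 if n=="nearbench" else 95
    A,B=onz(c,a,z),onz(c,b,z); d=B-A; print(n,A,B,np.linalg.norm(d),"yaw",np.arctan2(-d[0],d[1]))
for i in range(1): st=arm.read_state(); print(st["eef_pos"])
E
```

```text
far [673.2 189.2  95. ] [648.9 487.4  95. ] 299.18002300626546 yaw 0.08126204292701293
nearbench [636.2 189.4  -0. ] [608.1 482.8   0. ] 294.68555635668065 yaw 0.09539296218114657
rob [636.6 186.7  95. ] [609.3 483.5  95. ] 298.08769875948326 yaw 0.0917122298702299
fence [682.8 196.3  95. ] [652.9 487.6  95. ] 292.89031759228874 yaw 0.10218208733521314
[ 511.3 -294.   130.8]
```

```bash
python3 - <<'E'
from h import *
delta(503,143,200,.09)
E
```

```text
t 4.95 pos [ 511.3 -294.   130.8] yaw -0.1380 tilt 0.0033 F [ 0.5  0.1 -3.8] w 8.4
d [ -68.1 -431.6  -70. ] yawdeg -13.06
```

Emit:
arm_command(
  steps=[
    {"dx": 0,"dy": 0,"dz": -30,"yaw": 0},
    {"dx": -5,"dy": -20,"dz": -60,"yaw": -1},
    {"dx": -12,"dy": -60,"dz": -70,"yaw": -2.5},
    {"dx": -19,"dy": -105,"dz": -70,"yaw": -4},
    {"dx": -26,"dy": -150,"dz": -70,"yaw": -5.5},
    {"dx": -33,"dy": -195,"dz": -70,"yaw": -7},
    {"dx": -40,"dy": -240,"dz": -70,"yaw": -8.5},
    {"dx": -47,"dy": -285,"dz": -70,"yaw": -10},
    {"dx": -54,"dy": -330,"dz": -70,"yaw": -11.5},
    {"dx": -60,"dy": -370,"dz": -70,"yaw": -12.5},
    {"dx": -65,"dy": -405,"dz": -70,"yaw": -13},
    {"dx": -68,"dy": -431.6,"dz": -70,"yaw": -13.06},
  ],
)

```text
time_s: 6.15
eef_pos: [501.2, 145.0, 197.5]
eef_rot: [0.999, 0.046, -0.001, 0.001]
force: [0.4, 0.3, -3.2]
grip_width: 8.5
```

```bash
python3 - <<'E'
from h import *
for c,(x0,y0,w,h) in dict(scene=(190,190,140,110),top=(180,80,140,130)).items():
    im=arm.read_camera(c); cv2.imwrite(f"pics/{c}5.png",cv2.resize(im[y0:y0+h,x0:x0+w,::-1],None,fx=5,fy=5,interpolation=cv2.INTER_CUBIC))
delta(503,143,97,.09)
E
```

```text
t 6.25 pos [501.5 145.9 197.6] yaw 0.0937 tilt 0.0017 F [-0.6 -0.5 -3. ] w 8.3
d [  1.3   2.9 100.6] yawdeg 0.21
```

View pics/scene5.png

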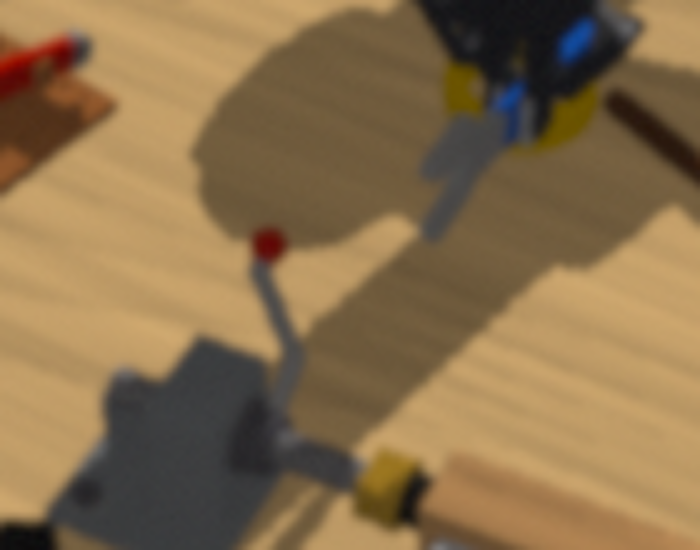

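View pics/top5.png

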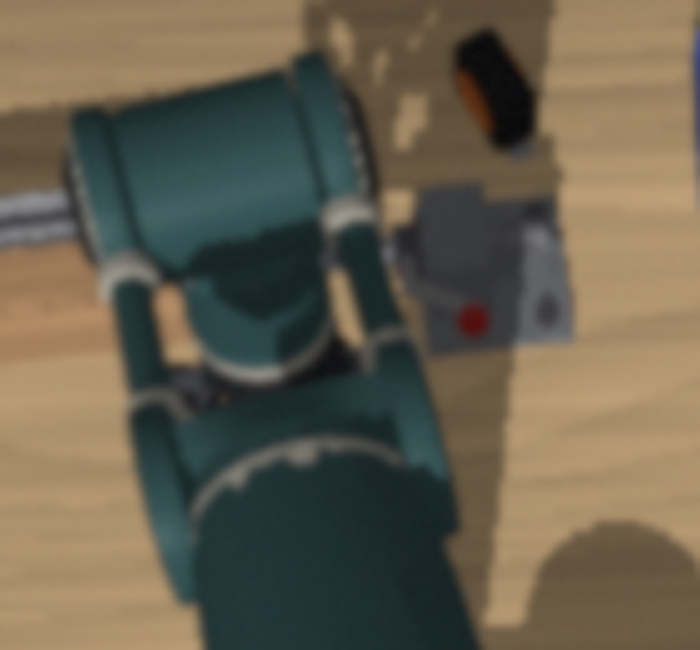

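Emit:
arm_command(
  steps=[
    {"dx": 1.3,"dy": 2.9,"dz": 30,"yaw": 0.2},
    {"dx": 1.3,"dy": 2.9,"dz": 65,"yaw": 0.2},
    {"dx": 1.3,"dy": 2.9,"dz": 100,"yaw": 0.2},
    {"dx": 1.3,"dy": 2.9,"dz": 130,"yaw": 0.2},
    {"dx": 1.3,"dy": 2.9,"dz": 152,"yaw": 0.2},
    {"dx": 1.3,"dy": 2.9,"dz": 164,"yaw": 0.2},
    {"dx": 1.3,"dy": 2.9,"dz": 166,"yaw": 0.2},
    {"dx": 1.3,"dy": 2.9,"dz": 166,"yaw": 0.2},
    {"dx": 1.3,"dy": 2.9,"dz": 166,"yaw": 0.2},
  ],
)

```text
time_s: 7.15
eef_pos: [504.2, 143.1, 32.9]
eef_rot: [0.999, 0.045, 0.001, 0.0]
force: [-0.8, 0.4, -3.5]
grip_width: 8.0
```

```bash
python3 - <<'E'
from h import *
for c,(x0,y0,w,h) in dict(scene=(200,215,110,85)).items():
    im=arm.read_camera(c); cv2.imwrite(f"pics/{c}6.png",cv2.resize(im[y0:y0+h,x0:x0+w,::-1],None,fx=7,fy=7,interpolation=cv2.INTER_CUBIC))
delta(503,143,27,.09);arm.read_camera("top");delta(503,143,27,.09)
E
```

```text
t 7.20 pos [504.3 143.2  33.1] yaw 0.0902 tilt 0.0018 F [ 0.7 -0.1 -3.2] w 8.6
d [-1.4  0.1  6.1] yawdeg 0.01
t 7.25 pos [504.3 143.2  33.2] yaw 0.0903 tilt 0.0019 F [ 0.4 -0.2 -3. ] w 8.2
d [-1.3  0.1  6.2] yawdeg 0.02
```

View pics/scene6.png

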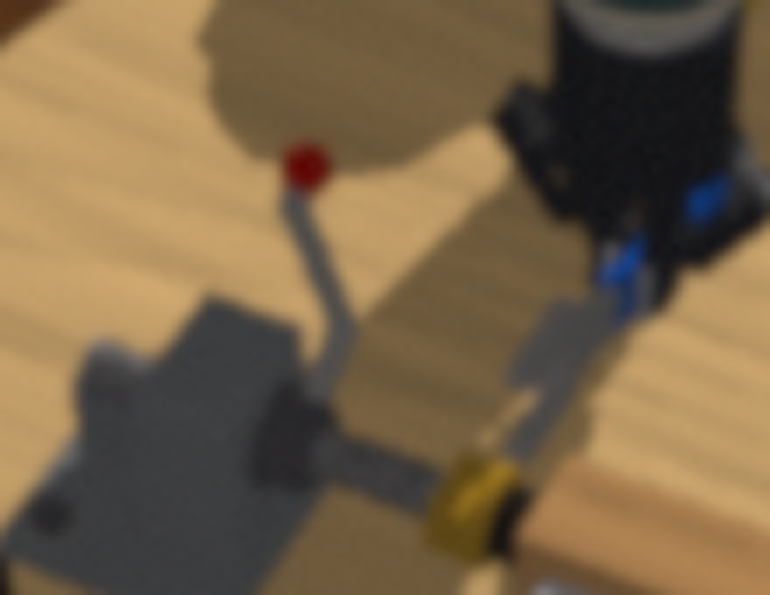

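```bash
cat > ov.py <<'E'
from h import *
import sys
def run(out,flats=(658.6,158),yaw=.09,dxg=-.7,save=None,zoff=43.3,box=(200,215,110,85),k=7,dpx=(0,0)):
    s=arm.read_state(); p=s["eef_pos"]; Rm=R.from_quat(s["eef_rot"]).as_matrix(); ty=np.arctan2(Rm[1,0],Rm[0,0])
    c="scene"; x0,y0,w,h=box
    im=arm.read_camera(c); cv2.imwrite(out+"_raw.png",im[:,:,::-1])
    v=cv2.resize(im[y0:y0+h,x0:x0+w,::-1],None,fx=k,fy=k,interpolation=cv2.INTER_CUBIC); cv2.imwrite(out+"_z.png",v)
    def L(Pw,col,close=True):
        q=((proj(c,Pw)+dpx-[x0,y0]+.5)*k).astype(np.int32); cv2.polylines(v,[q],close,col,1,cv2.LINE_AA)
    st=[flats[0]+85*np.sin(yaw),flats[1]-85*np.cos(yaw),yaw]
    for y,r in((76,20),(94,20),(99,21)): L(T(st,cyl(y,y,r)[:40]),(0,0,255))
    L(T(st,[[-13,76,85],[13,76,85],[13,94,85],[-13,94,85]]),(0,255,255))
    L(T(st,ballp:=[[0,0,70],[0,76,70]]),(255,255,0),False)
    a=96.6+dxg; jaw=np.array([p[0]+a*np.cos(ty),p[1]+a*np.sin(ty),p[2]+zoff]); sp=[jaw[0],jaw[1],ty]; z=jaw[2]
    for dy in(-5,5):
        L(T(sp,[[18,dy,z+15.75],[18,dy,z+26],[-10,dy,z+26]]),(0,255,0),False); L(T(sp,[[-10,dy,z-26],[18,dy,z-26],[18,dy,z-15.75],[-15,dy,z-15.75],[-21,dy,z],[-15,dy,z+15.75],[18,dy,z+15.75]]),(0,255,0),False)
    cv2.imwrite(out+".png",v)
    iv=T([0,0,-st[2]],[jaw-np.array([st[0],st[1],0])])[0]; print("jaw in stop frame",np.round(iv,1),"yawerr",ty-yaw,"pos",p,"F",np.round(s["force"],1),s["time_s"])
E
python3 -c "
import ov;ov.run('pics/o7')"
```

```text
jaw in stop frame [-59.1  84.2  76.5] yawerr 0.00027285172092270105 pos [504.28944777 143.20540531  33.1613266 ] F [ 0.4 -0.2 -3. ] 7.25
```

View pics/o7.png

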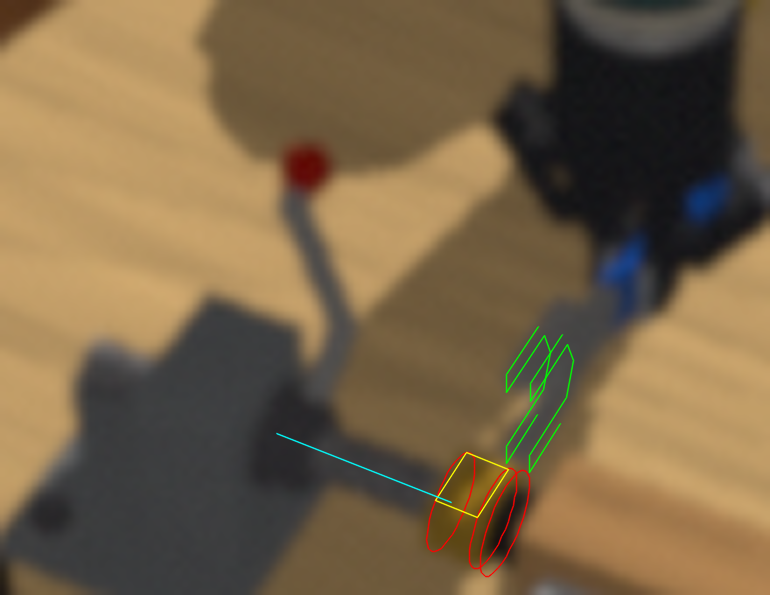

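```bash
python3 - <<'E'
import cv2
a=cv2.imread("pics/o7_raw.png"); b=cv2.imread("pics/o7.png")
x0,y0,w,h=255,255,30,45
v=cv2.resize(a[y0:y0+h,x0:x0+w],None,fx=13,fy=13,interpolation=cv2.INTER_CUBIC)
u=cv2.resize(b[(y0-215)*7:(y0-215+h)*7,(x0-200)*7:(x0-200+w)*7],(v.shape[1],v.shape[0]))
cv2.imwrite("pics/o7d.png",cv2.hconcat([v,u]))
E
```

```text
(no output)
```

View pics/o7d.png

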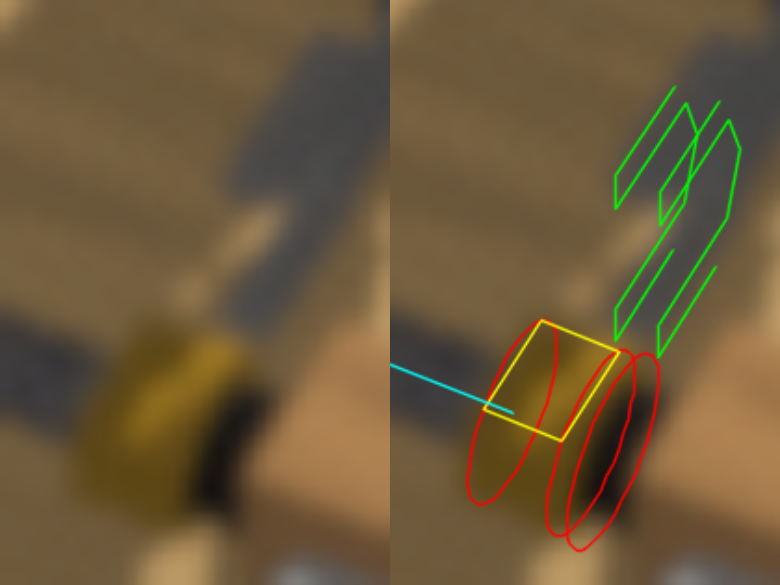

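Emit:
arm_command(
  steps=[
    {"dx": 0,"dy": 1,"dz": 3,"yaw": 0},
    {"dx": 0,"dy": 1,"dz": 6,"yaw": 0},
    {"dx": 0,"dy": 1,"dz": 6,"yaw": 0},
    {"dx": 0,"dy": 1,"dz": 6,"yaw": 0},
  ],
)

```text
time_s: 7.7
eef_pos: [503.9, 142.2, 26.8]
eef_rot: [0.999, 0.045, 0.0, 0.0]
force: [-0.4, -1.1, -3.6]
grip_width: 8.3
```

```bash
python3 -c "
import ov;ov.run('pics/o8');ov.delta(0,0,0,.09); print(ov.R.from_quat(ov.arm.read_state()['eef_rot']).as_matrix()[2])"
```

```text
jaw in stop frame [-59.6  83.2  70.1] yawerr 0.00027672139918706595 pos [503.92256026 142.17023073  26.829354  ] F [-0.4 -1.1 -3.6] 7.7
t 7.75 pos [504.  142.2  26.9] yaw 0.0903 tilt 0.0014 F [ 0.6 -0.3 -3.1] w 8.1
d [-514.8   96.1   26.4] yawdeg 0.02
[ 1.07523175e-03  8.52988703e-04 -9.99999058e-01]
```

Emit:
arm_command(
  steps=[
    {"dx": 5,"dy": 0,"dz": -0.5,"yaw": 0},
    {"dx": 12,"dy": 0,"dz": -0.5,"yaw": 0},
    {"dx": 19,"dy": 0,"dz": -0.5,"yaw": 0},
    {"dx": 25,"dy": 0,"dz": -0.5,"yaw": 0},
    {"dx": 25,"dy": 0,"dz": -0.5,"yaw": 0},
  ],
)

```text
time_s: 8.25
eef_pos: [530.6, 144.6, 27.8]
eef_rot: [0.999, 0.045, 0.001, 0.0]
force: [0.1, -0.3, -3.4]
grip_width: 8.6
```

```bash
python3 -c "
import ov;ov.run('pics/o9',box=(240,245,55,55),k=10);ov.delta(0,0,0,.09)"
```

```text
jaw in stop frame [-32.8  83.2  71.1] yawerr 0.0001324552183868538 pos [530.57765388 144.64981037  27.76731919] F [ 0.1 -0.3 -3.4] 8.25
t 8.30 pos [529.7 144.5  27.5] yaw 0.0901 tilt 0.0017 F [-0.4  0.2 -3.7] w 8.3
d [-540.6   96.2   26.8] yawdeg 0.01
```

View pics/o9_z.png

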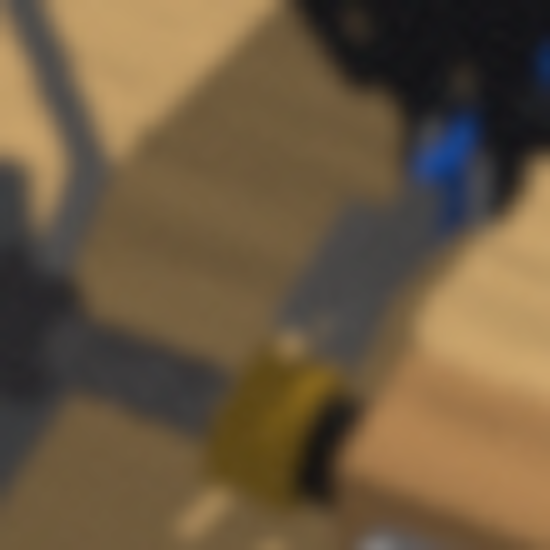

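Emit:
arm_command(
  steps=[
    {"dx": 2,"dy": 0,"dz": 0.2,"yaw": 0},
    {"dx": 4,"dy": 0,"dz": 0.2,"yaw": 0},
    {"dx": 6,"dy": 0,"dz": 0.2,"yaw": 0},
    {"dx": 8,"dy": 0,"dz": 0.2,"yaw": 0},
    {"dx": 10,"dy": 0,"dz": 0.2,"yaw": 0},
    {"dx": 12,"dy": 0,"dz": 0.2,"yaw": 0},
  ],
)

```text
time_s: 8.9
eef_pos: [541.8, 145.6, 27.4]
eef_rot: [0.999, 0.045, 0.001, 0.0]
force: [-0.4, -0.3, -3.8]
grip_width: 8.7
```

Emit:
arm_command(
  steps=[
    {"dx": 2,"dy": 0,"dz": 0,"yaw": 0},
    {"dx": 4,"dy": 0,"dz": 0,"yaw": 0},
    {"dx": 6,"dy": 0,"dz": 0,"yaw": 0},
    {"dx": 8,"dy": 0,"dz": 0,"yaw": 0},
    {"dx": 10,"dy": 0,"dz": 0,"yaw": 0},
    {"dx": 12,"dy": 0,"dz": 0,"yaw": 0},
    {"dx": 12,"dy": 0,"dz": 0,"yaw": 0},
  ],
)

```text
time_s: 9.6
eef_pos: [554.2, 146.7, 27.5]
eef_rot: [0.999, 0.045, 0.001, 0.0]
force: [-0.3, -0.4, -3.1]
grip_width: 8.5
```

```bash
python3 -c "
import ov;ov.run('pics/o10',box=(240,245,55,55),k=10);ov.delta(0,0,0,.09)"
```

```text
jaw in stop frame [-9.1 83.2 70.8] yawerr 7.505222136808265e-05 pos [554.17047979 146.73287081  27.46291492] F [-0.3 -0.4 -3.1] 9.6
t 9.65 pos [553.9 146.7  27.4] yaw 0.0900 tilt 0.0017 F [-0.4  0.  -3.2] w 8.1
d [-564.9   96.3   26.6] yawdeg 0.0
```

View pics/o10_z.png

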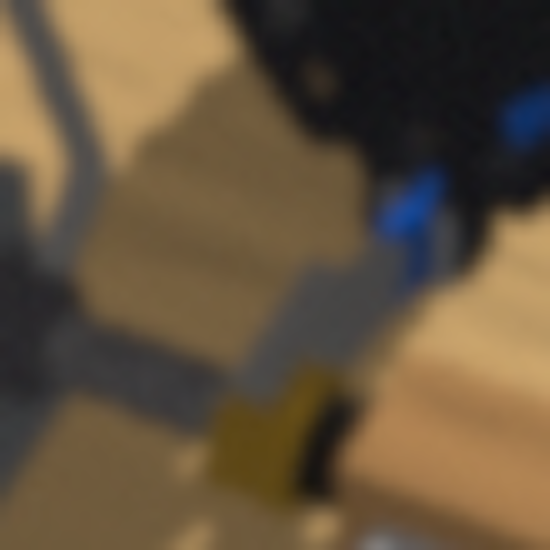

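Emit:
arm_command(
  steps=[
    {"dx": 1.5,"dy": 0,"dz": 0,"yaw": 0},
    {"dx": 3,"dy": 0,"dz": 0,"yaw": 0},
    {"dx": 4.5,"dy": 0,"dz": 0,"yaw": 0},
    {"dx": 5.5,"dy": 0,"dz": 0,"yaw": 0},
    {"dx": 5.5,"dy": 0,"dz": 0,"yaw": 0},
  ],
)

```text
time_s: 10.15
eef_pos: [559.7, 147.2, 27.5]
eef_rot: [0.999, 0.045, 0.001, 0.0]
force: [-1.1, -0.1, -3.9]
grip_width: 8.4
```

Emit:
arm_command(
  steps=[
    {"dx": 1,"dy": 0,"dz": 0,"yaw": 0},
    {"dx": 2,"dy": 0,"dz": 0,"yaw": 0},
    {"dx": 3,"dy": 0,"dz": 0,"yaw": 0},
    {"dx": 3,"dy": 0,"dz": 0,"yaw": 0},
  ],
)

```text
time_s: 10.55
eef_pos: [562.8, 147.5, 27.5]
eef_rot: [0.999, 0.045, 0.001, 0.0]
force: [-0.5, -0.5, -3.5]
grip_width: 8.4
```

Emit:
arm_command(
  steps=[
    {"dx": 1,"dy": 0,"dz": 0,"yaw": 0},
    {"dx": 2,"dy": 0,"dz": 0,"yaw": 0},
    {"dx": 2,"dy": 0,"dz": 0,"yaw": 0},
  ],
)

```text
time_s: 10.85
eef_pos: [563.5, 147.5, 27.1]
eef_rot: [0.999, 0.045, -0.0, 0.0]
force: [-3.6, -0.4, -2.8]
grip_width: 8.3
```

Emit:
arm_command(
  steps=[
    {"dx": 1,"dy": 0,"dz": 0,"yaw": 0},
    {"dx": 2,"dy": 0,"dz": 0,"yaw": 0},
    {"dx": 2,"dy": 0,"dz": 0,"yaw": 0},
  ],
)

```text
time_s: 11.15
eef_pos: [563.7, 147.5, 26.7]
eef_rot: [0.999, 0.045, -0.002, 0.001]
force: [-8.6, -0.8, 1.3]
grip_width: 8.4
```

```bash
python3 -c "
import ov;ov.run('pics/o11',box=(240,245,55,55),k=10);ov.delta(0,0,0,.09);print(ov.arm.read_state()['moment'])"
```

```text
jaw in stop frame [ 0.4 83.1 70. ] yawerr 7.984536157401578e-05 pos [563.6605936  147.53098356  26.70272605] F [-8.6 -0.8  1.3] 11.15
t 11.20 pos [563.7 147.5  26.7] yaw 0.0901 tilt 0.0047 F [-8.8 -0.5  1.2] w 8.2
d [-574.5   96.2   29.4] yawdeg 0.0
[-0.03051837  0.72672852 -0.02772598]
```

View pics/o11_z.png

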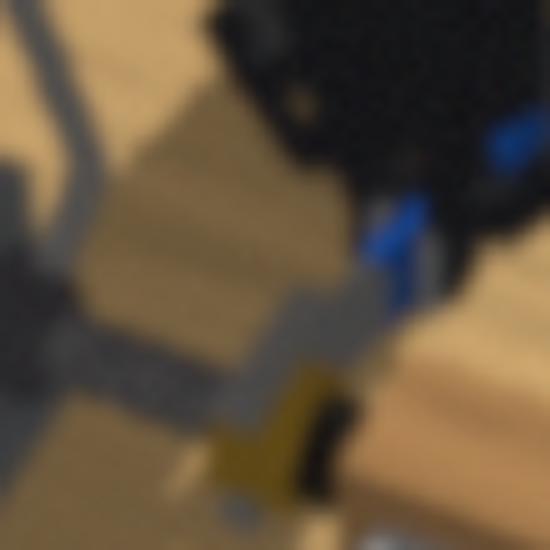

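The upper cheek lies on the flat at crop (255,400) and the lower cheek tip shows below the collar at (240,512). The jaw is seated: at 8.6 N it no longer advances. I'll release it.

Emit:
arm_command(
  steps=[
    {"dx": 0,"dy": 0,"dz": 0,"yaw": 0},
    {"dx": 0,"dy": 0,"dz": 0,"yaw": 0},
    {"dx": 0,"dy": 0,"dz": 0,"yaw": 0},
    {"dx": 0,"dy": 0,"dz": 0,"yaw": 0},
  ],
  jaw=40,
)

```text
time_s: 11.6
eef_pos: [564.8, 147.7, 27.4]
eef_rot: [0.999, 0.045, -0.001, 0.001]
force: [-0.1, 0.9, -0.0]
grip_width: 39.9
```

```bash
python3 -c "
import ov;ov.run('pics/o12',box=(230,200,75,100),k=6);ov.delta(0,0,0,.09);print(ov.arm.read_state()['moment'])"
```

```text
jaw in stop frame [ 1.6 83.2 70.7] yawerr 6.550668364538326e-05 pos [564.81858249 147.71681627  27.43019844] F [-0.1  0.9 -0. ] 11.6
t 11.65 pos [564.5 147.7  27.3] yaw 0.0901 tilt 0.0031 F [ 1.1  0.4 -0.3] w 40.0
d [-575.4   96.3   29. ] yawdeg 0.0
[-0.01622689  0.04366012 -0.02785318]
```

View pics/o12_z.png

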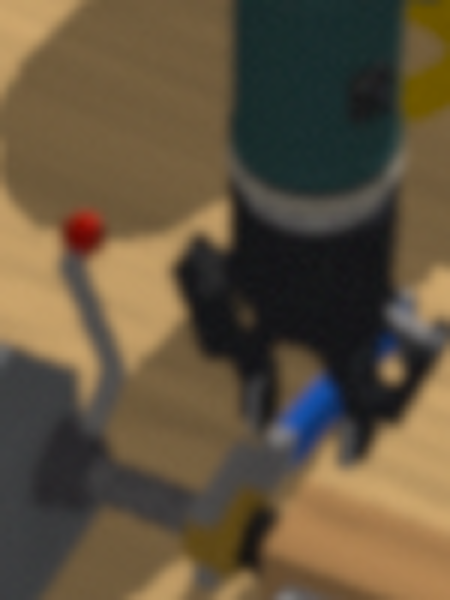

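The spanner stays on the collar with its handle down, and the fingers are open on both sides. I'll go straight up.

Emit:
arm_command(
  steps=[
    {"dx": 0,"dy": 0,"dz": -10,"yaw": 0},
    {"dx": 0,"dy": 0,"dz": -30,"yaw": 0},
    {"dx": 0,"dy": 0,"dz": -65,"yaw": 0},
    {"dx": 0,"dy": 0,"dz": -105,"yaw": 0},
    {"dx": 0,"dy": 0,"dz": -140,"yaw": 0},
    {"dx": 0,"dy": 0,"dz": -160,"yaw": 0},
    {"dx": -50,"dy": 0,"dz": -160,"yaw": 0},
    {"dx": -100,"dy": 0,"dz": -160,"yaw": 0},
    {"dx": -120,"dy": 0,"dz": -160,"yaw": 0},
    {"dx": -120,"dy": 0,"dz": -160,"yaw": 0},
  ],
)

```text
time_s: 12.65
eef_pos: [443.0, 136.8, 188.1]
eef_rot: [0.999, 0.045, -0.001, 0.001]
force: [0.1, -0.8, -0.6]
grip_width: 40.2
```

```bash
python3 - <<'E'
from h import *
for c,(x0,y0,w,h) in dict(scene=(200,190,110,115),top=(180,90,140,110)).items():
    im=arm.read_camera(c); cv2.imwrite(f"pics/{c}13.png",cv2.resize(im[y0:y0+h,x0:x0+w,::-1],None,fx=5,fy=5,interpolation=cv2.INTER_CUBIC)); cv2.imwrite(f"pics/{c}13_raw.png",im[:,:,::-1])
    for n in("spanner_30","spanner_30_tail","lever_ball","flats_mid"):
        for q in arm.landmark_of(c,n)[:4]: print(c,n,round(q["score"],2),np.round(q["xy"],1))
delta(0,0,0,0)
E
```

```text
scene spanner_30 0.78 [140.3 206.8]
scene spanner_30 0.71 [159.9 219.1]
scene spanner_30 0.59 [265.5 288.8]
scene spanner_30 0.58 [224.6 154.3]
scene spanner_30_tail 0.76 [229.1 182.1]
scene spanner_30_tail 0.74 [298.  252.8]
scene lever_ball 0.53 [244.4 238.3]
scene flats_mid 0.9 [269.  287.4]
top spanner_30 0.8 [402.8 284.9]
top spanner_30 0.68 [396.1 142.5]
top spanner_30 0.55 [362.9 139.2]
top lever_ball 0.65 [270.6 142.8]
top flats_mid 0.35 [266.2 139.8]
t 13.15 pos [446.  137.1 187.4] yaw 0.0899 tilt 0.0035 F [ 0.2 -0.6  1.4] w 39.7
d [-455.8   96.3  189. ] yawdeg 5.15
```

View pics/scene13.png

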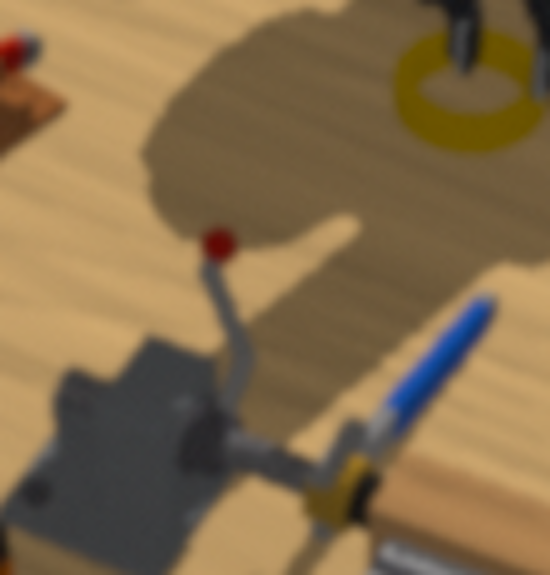

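View pics/top13.png

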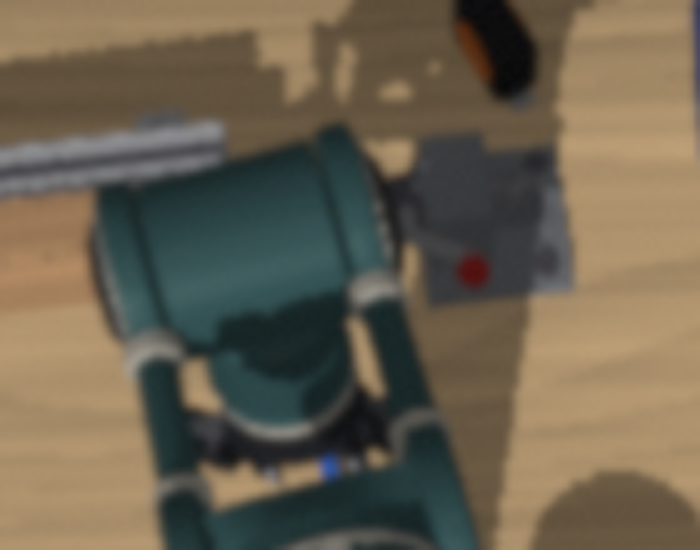

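```bash
python3 - <<'E'
from h import *
print(onz("scene",(298,252.8),13)); delta(587,39.5,165,.09)
E
```

```text
[456.87942873 142.34801466  13.        ]
t 13.15 pos [446.  137.1 187.4] yaw 0.0899 tilt 0.0035 F [ 0.2 -0.6  1.4] w 39.7
d [131.8 109.8  22.1] yawdeg -0.01
```

The spanner sits on the collar and its tail measures (457,142) on the bench, against (457,139) expected. Next I'll close the fingers and go above the ball.

Emit:
arm_command(
  steps=[
    {"dx": 25,"dy": 20,"dz": 0,"yaw": 0},
    {"dx": 55,"dy": 45,"dz": 0,"yaw": 0},
    {"dx": 85,"dy": 70,"dz": 0,"yaw": 0},
    {"dx": 110,"dy": 92,"dz": 0,"yaw": 0},
    {"dx": 128,"dy": 106,"dz": 5,"yaw": 0},
    {"dx": 131.8,"dy": 109.8,"dz": 15,"yaw": 0},
    {"dx": 131.8,"dy": 109.8,"dz": 22,"yaw": 0},
    {"dx": 131.8,"dy": 109.8,"dz": 22,"yaw": 0},
    {"dx": 131.8,"dy": 109.8,"dz": 22,"yaw": 0},
  ],
  jaw=0,
)

```text
time_s: 14.05
eef_pos: [585.7, 40.2, 164.4]
eef_rot: [0.999, 0.045, -0.003, 0.0]
force: [-0.6, 0.2, 0.0]
grip_width: -0.0
```

```bash
python3 - <<'E'
from h import *
for c,(x0,y0,w,h) in dict(scene=(200,190,110,115)).items():
    im=arm.read_camera(c); cv2.imwrite(f"pics/{c}14.png",cv2.resize(im[y0:y0+h,x0:x0+w,::-1],None,fx=5,fy=5,interpolation=cv2.INTER_CUBIC)); cv2.imwrite(f"pics/{c}14_raw.png",im[:,:,::-1])
delta(587,39.5,150,.09)
p=arm.read_state()["eef_pos"]; print((proj("scene",p)-[200,190]+.5)*5,(proj("scene",[588,39.6,131])-[200,190]+.5)*5,p)
E
```

```text
t 14.10 pos [586.1  40.3 165. ] yaw 0.0908 tilt 0.0040 F [-0.3  0.1  0.5] w 0.1
d [ 0.9  0.8 15. ] yawdeg 0.04
[[223.87387207 199.51344663]] [[223.15837908 245.46255459]] [586.13594971  40.26074492 165.03896893]
```

View pics/scene14.png

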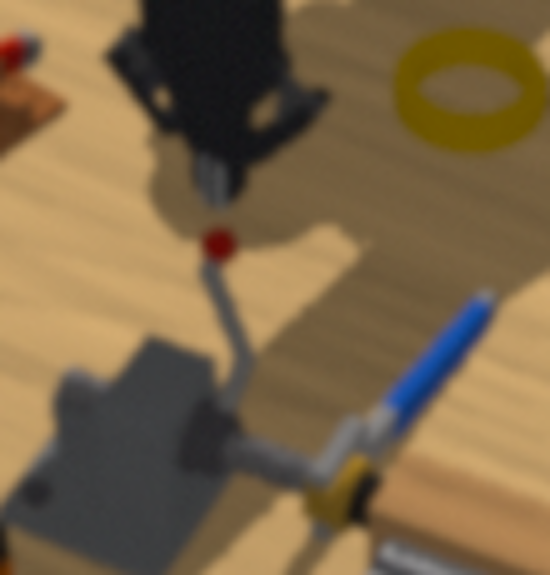

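Emit:
arm_command(
  steps=[
    {"dx": 1,"dy": -1.5,"dz": 10,"yaw": 0},
    {"dx": 1,"dy": -1.5,"dz": 18,"yaw": 0},
    {"dx": 1,"dy": -1.5,"dz": 22,"yaw": 0},
    {"dx": 0,"dy": -1.5,"dz": 25,"yaw": 0},
    {"dx": -2,"dy": -1.5,"dz": 28,"yaw": 0},
    {"dx": -4,"dy": -1.5,"dz": 31,"yaw": 0},
    {"dx": -6,"dy": -1.5,"dz": 34,"yaw": 0},
  ],
)

```text
time_s: 14.8
eef_pos: [579.6, 41.2, 131.3]
eef_rot: [0.999, 0.045, -0.002, 0.0]
force: [-4.0, 1.4, 6.5]
grip_width: -0.0
```

```bash
python3 - <<'E'
from h import *
for c,(x0,y0,w,h) in dict(scene=(200,190,110,115)).items():
    im=arm.read_camera(c); cv2.imwrite(f"pics/{c}15.png",cv2.resize(im[y0:y0+h,x0:x0+w,::-1],None,fx=5,fy=5,interpolation=cv2.INTER_CUBIC)); cv2.imwrite(f"pics/{c}15_raw.png",im[:,:,::-1])
delta(587,39.5,150,.09)
E
```

```text
t 14.85 pos [579.   41.1 130.7] yaw 0.0907 tilt 0.0050 F [-3.4 -0.   4.2] w -0.4
d [  7.7   2.4 -19.3] yawdeg 0.04
```

View pics/scene15.png

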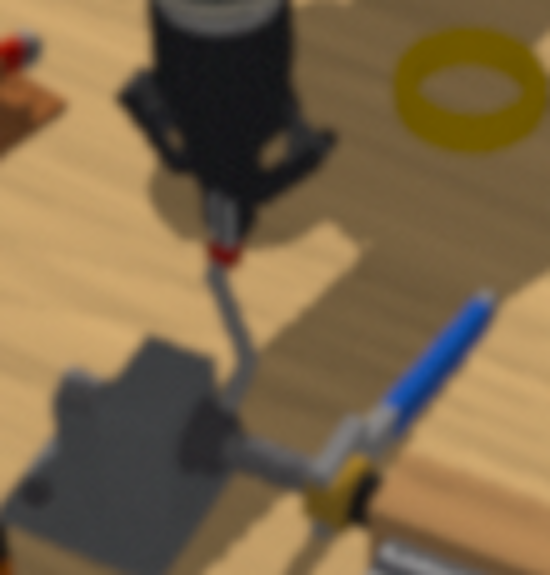

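Emit:
arm_command(
  steps=[
    {"dx": -1.3,"dy": 0,"dz": 2.5,"yaw": 0},
    {"dx": -2.5,"dy": 0,"dz": 5,"yaw": 0},
    {"dx": -3.8,"dy": 0,"dz": 7.5,"yaw": 0},
    {"dx": -4.9,"dy": 0,"dz": 10,"yaw": 0},
    {"dx": -5.9,"dy": 0,"dz": 12.5,"yaw": 0},
    {"dx": -6.9,"dy": 0,"dz": 15,"yaw": 0},
    {"dx": -7.8,"dy": 0,"dz": 17.5,"yaw": 0},
    {"dx": -8.6,"dy": 0,"dz": 20,"yaw": 0},
    {"dx": -9.4,"dy": 0,"dz": 22.5,"yaw": 0},
    {"dx": -10.1,"dy": 0,"dz": 25,"yaw": 0},
    {"dx": -10.7,"dy": 0,"dz": 27.5,"yaw": 0},
    {"dx": -11.2,"dy": 0,"dz": 30,"yaw": 0},
  ],
)

```text
time_s: 16.05
eef_pos: [567.8, 40.0, 100.5]
eef_rot: [0.999, 0.045, -0.002, 0.001]
force: [-3.6, -0.8, 3.0]
grip_width: -0.2
```

```bash
python3 - <<'E'
from h import *
for c,(x0,y0,w,h) in dict(scene=(200,190,110,115)).items():
    im=arm.read_camera(c); cv2.imwrite(f"pics/{c}16.png",cv2.resize(im[y0:y0+h,x0:x0+w,::-1],None,fx=5,fy=5,interpolation=cv2.INTER_CUBIC)); cv2.imwrite(f"pics/{c}16_raw.png",im[:,:,::-1])
delta(587,39.5,150,.09)
E
```

```text
t 16.10 pos [567.6  40.  100.1] yaw 0.0907 tilt 0.0052 F [-1.3  0.   2.2] w -0.1
d [ 19.    2.3 -50. ] yawdeg 0.04
```

View pics/scene16.png

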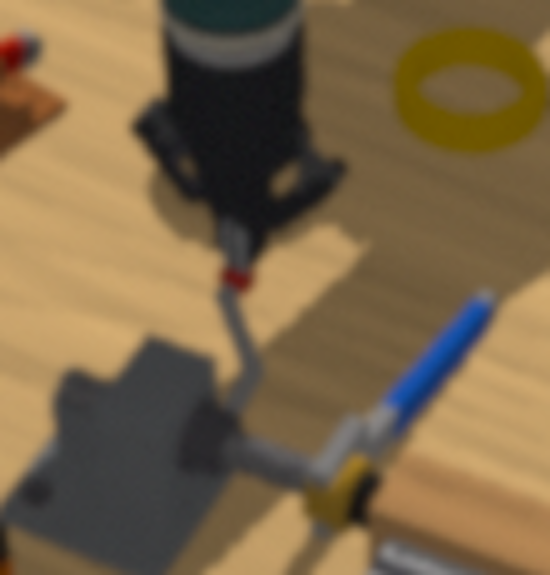

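Emit:
arm_command(
  steps=[
    {"dx": -0.4,"dy": 0,"dz": 2.5,"yaw": 0},
    {"dx": -0.8,"dy": 0,"dz": 5,"yaw": 0},
    {"dx": -1.1,"dy": 0,"dz": 7.5,"yaw": 0},
    {"dx": -1.4,"dy": 0,"dz": 10,"yaw": 0},
    {"dx": -1.6,"dy": 0,"dz": 12.5,"yaw": 0},
    {"dx": -1.7,"dy": 0,"dz": 15,"yaw": 0},
    {"dx": -1.8,"dy": 0,"dz": 17.5,"yaw": 0},
    {"dx": -1.8,"dy": 0,"dz": 20,"yaw": 0},
    {"dx": -1.8,"dy": 0,"dz": 22.5,"yaw": 0},
    {"dx": -1.7,"dy": 0,"dz": 25,"yaw": 0},
    {"dx": -1.6,"dy": 0,"dz": 27.5,"yaw": 0},
  ],
)

```text
time_s: 17.2
eef_pos: [565.9, 39.9, 72.4]
eef_rot: [0.999, 0.045, -0.003, 0.0]
force: [-3.4, 0.5, 3.0]
grip_width: -0.4
```

```bash
python3 - <<'E'
from h import *
for c,(x0,y0,w,h) in dict(scene=(200,190,110,115)).items():
    im=arm.read_camera(c); cv2.imwrite(f"pics/{c}17.png",cv2.resize(im[y0:y0+h,x0:x0+w,::-1],None,fx=5,fy=5,interpolation=cv2.INTER_CUBIC)); cv2.imwrite(f"pics/{c}17_raw.png",im[:,:,::-1])
delta(587,39.5,150,.09)
E
```

```text
t 17.25 pos [565.7  39.9  71.9] yaw 0.0907 tilt 0.0055 F [-1.6  0.4  2.2] w -0.2
d [ 20.7   2.4 -78.2] yawdeg 0.04
```

View pics/scene17.png

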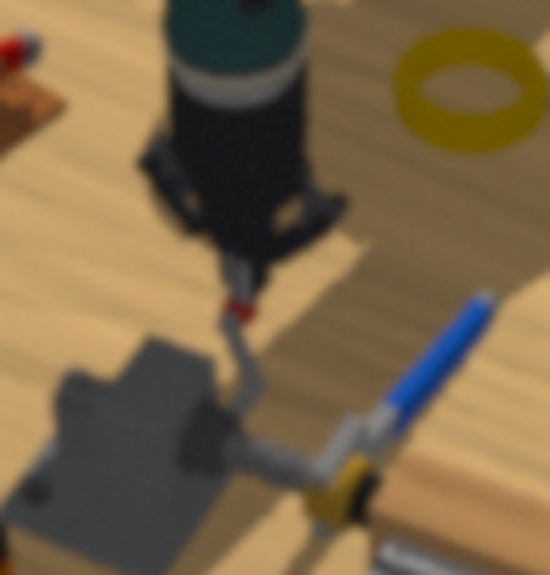

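Emit:
arm_command(
  steps=[
    {"dx": 0.1,"dy": 0,"dz": 1.2,"yaw": 0},
    {"dx": 0.2,"dy": 0,"dz": 2.4,"yaw": 0},
    {"dx": 0.4,"dy": 0,"dz": 3.6,"yaw": 0},
    {"dx": 0.6,"dy": 0,"dz": 4.8,"yaw": 0},
    {"dx": 0.8,"dy": 0,"dz": 6,"yaw": 0},
  ],
)

```text
time_s: 17.75
eef_pos: [566.5, 40.0, 65.8]
eef_rot: [0.999, 0.045, -0.003, 0.0]
force: [-2.7, -0.2, 2.9]
grip_width: -0.0
```

Emit:
arm_command(
  steps=[
    {"dx": 0.2,"dy": 0,"dz": 1,"yaw": 0},
    {"dx": 0.4,"dy": 0,"dz": 2,"yaw": 0},
    {"dx": 0.6,"dy": 0,"dz": 3,"yaw": 0},
    {"dx": 0.8,"dy": 0,"dz": 4,"yaw": 0},
  ],
)

```text
time_s: 18.15
eef_pos: [567.3, 40.0, 61.8]
eef_rot: [0.999, 0.045, -0.003, 0.0]
force: [-1.5, -0.5, 3.1]
grip_width: -0.0
```

Emit:
arm_command(
  steps=[
    {"dx": 0.2,"dy": 0,"dz": 1,"yaw": 0},
    {"dx": 0.4,"dy": 0,"dz": 2,"yaw": 0},
    {"dx": 0.7,"dy": 0,"dz": 3,"yaw": 0},
    {"dx": 1,"dy": 0,"dz": 4,"yaw": 0},
  ],
)

```text
time_s: 18.55
eef_pos: [568.4, 40.1, 57.7]
eef_rot: [0.999, 0.045, -0.003, 0.0]
force: [-1.5, -0.8, 1.7]
grip_width: 0.1
```

Emit:
arm_command(
  steps=[
    {"dx": 0.3,"dy": 0,"dz": 1,"yaw": 0},
    {"dx": 0.6,"dy": 0,"dz": 2,"yaw": 0},
    {"dx": 0.8,"dy": 0,"dz": 3,"yaw": 0},
    {"dx": 1.1,"dy": 0,"dz": 4,"yaw": 0},
  ],
)

```text
time_s: 18.95
eef_pos: [569.3, 40.2, 53.7]
eef_rot: [0.999, 0.045, -0.003, 0.0]
force: [-3.9, 0.5, 4.9]
grip_width: -0.0
```

```bash
python3 - <<'E'
from h import *
for c,(x0,y0,w,h) in dict(scene=(200,190,110,115)).items():
    im=arm.read_camera(c); cv2.imwrite(f"pics/{c}18.png",cv2.resize(im[y0:y0+h,x0:x0+w,::-1],None,fx=5,fy=5,interpolation=cv2.INTER_CUBIC)); cv2.imwrite(f"pics/{c}18_raw.png",im[:,:,::-1])
delta(587,39.5,150,.09)
E
```

```text
t 19.00 pos [569.3  40.2  53.6] yaw 0.0907 tilt 0.0058 F [-2.8 -0.5  4.5] w -0.1
d [ 17.    2.4 -96.5] yawdeg 0.04
```

View pics/scene18.png

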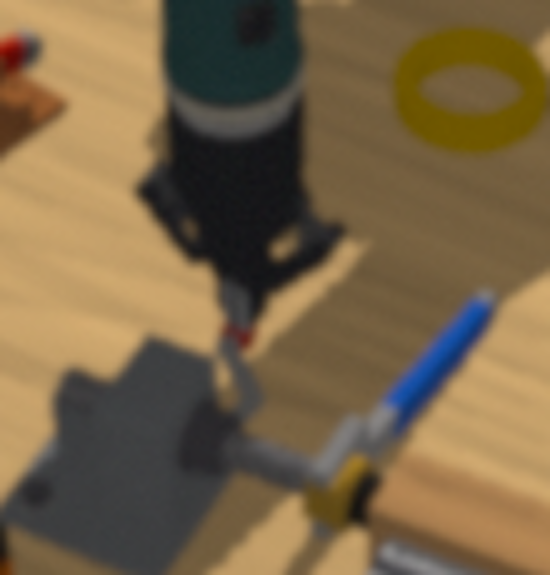

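Emit:
arm_command(
  steps=[
    {"dx": 0,"dy": 0,"dz": 0.7,"yaw": 0},
    {"dx": 0,"dy": 0,"dz": 1.4,"yaw": 0},
    {"dx": 0,"dy": 0,"dz": 2,"yaw": 0},
  ],
)

```text
time_s: 19.3
eef_pos: [569.5, 40.2, 52.3]
eef_rot: [0.999, 0.045, -0.003, 0.0]
force: [-4.9, -0.9, 9.1]
grip_width: 0.4
```

Emit:
arm_command(
  steps=[
    {"dx": 0,"dy": 0,"dz": 0.6,"yaw": 0},
    {"dx": 0,"dy": 0,"dz": 1.2,"yaw": 0},
    {"dx": 0,"dy": 0,"dz": 1.2,"yaw": 0},
  ],
)

```text
time_s: 19.6
eef_pos: [569.6, 40.2, 52.0]
eef_rot: [0.999, 0.045, -0.003, 0.001]
force: [-4.5, -0.7, 8.3]
grip_width: -0.1
```

Emit:
arm_command(
  steps=[
    {"dx": 0,"dy": 0,"dz": 0.8,"yaw": 0},
    {"dx": 0,"dy": 0,"dz": 1.6,"yaw": 0},
    {"dx": 0,"dy": 0,"dz": 2,"yaw": 0},
    {"dx": 0,"dy": 0,"dz": 2,"yaw": 0},
  ],
)

```text
time_s: 20.0
eef_pos: [569.7, 40.2, 51.2]
eef_rot: [0.999, 0.045, -0.003, 0.001]
force: [-5.2, -0.7, 10.0]
grip_width: 0.4
```

```bash
python3 -c "
import h;h.delta(587,39.5,150,.09)"
```

```text
t 20.00 pos [569.7  40.2  51.2] yaw 0.0907 tilt 0.0052 F [-5.2 -0.7 10. ] w 0.4
d [ 16.6   2.3 -98.9] yawdeg 0.04
```

Emit:
arm_command(
  steps=[
    {"dx": 0,"dy": 0,"dz": 0.9,"yaw": 0},
    {"dx": 0,"dy": 0,"dz": 1.8,"yaw": 0},
    {"dx": 0,"dy": 0,"dz": 2.5,"yaw": 0},
    {"dx": 0,"dy": 0,"dz": 2.5,"yaw": 0},
  ],
)

```text
time_s: 20.4
eef_pos: [570.0, 40.2, 50.3]
eef_rot: [0.999, 0.045, -0.002, 0.001]
force: [-6.1, 0.8, 12.2]
grip_width: -0.1
```

```bash
python3 -c "
import ov;ov.run('pics/o19',box=(200,190,110,115),k=5);ov.delta(587,39.5,150,.09)"
```

```text
jaw in stop frame [ -3.  -24.3  93.6] yawerr 0.0007520830254559158 pos [569.95504967  40.18345513  50.25095226] F [-6.1  0.8 12.2] 20.4
t 20.45 pos [569.9  40.2  50.2] yaw 0.0907 tilt 0.0051 F [-6.2 -0.1 12.2] w -0.4
d [ 16.4   2.3 -99.9] yawdeg 0.04
```

View pics/o19_z.png

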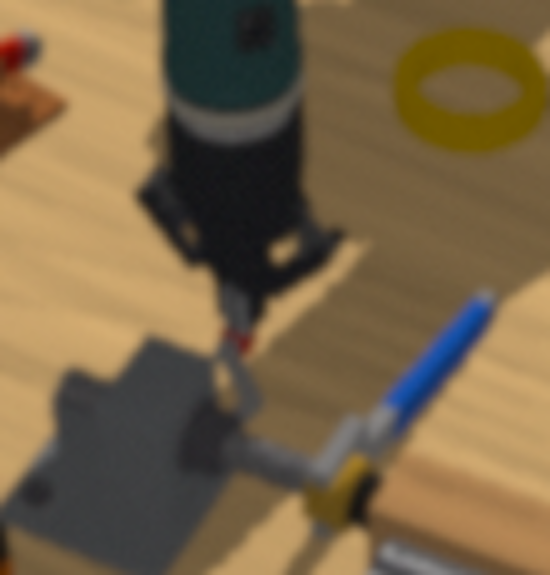

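The ball holds 12 N without moving, against about 3 N while the nut was turning, so it is solid. The spanner has not visibly moved. I'll back off.

Emit:
arm_command(
  steps=[
    {"dx": 0,"dy": 0,"dz": -3,"yaw": 0},
    {"dx": 0,"dy": 0,"dz": -10,"yaw": 0},
    {"dx": 0,"dy": 0,"dz": -30,"yaw": 0},
    {"dx": 0,"dy": 0,"dz": -65,"yaw": 0},
    {"dx": 0,"dy": 0,"dz": -105,"yaw": 0},
    {"dx": 0,"dy": 0,"dz": -140,"yaw": 0},
    {"dx": -45,"dy": 10,"dz": -150,"yaw": 0},
    {"dx": -95,"dy": 20,"dz": -150,"yaw": 0},
    {"dx": -130,"dy": 50,"dz": -150,"yaw": 0},
    {"dx": -150,"dy": 95,"dz": -150,"yaw": 0},
    {"dx": -150,"dy": 140,"dz": -150,"yaw": 0},
    {"dx": -150,"dy": 180,"dz": -150,"yaw": 0},
  ],
)

```text
time_s: 21.65
eef_pos: [437.4, -154.3, 201.8]
eef_rot: [0.999, 0.045, -0.001, 0.001]
force: [0.3, 0.3, 0.6]
grip_width: 0.0
```

```bash
python3 - <<'E'
from h import *
for c,(x0,y0,w,h) in dict(scene=(200,200,110,105),top=(130,90,180,110)).items():
    im=arm.read_camera(c); k=6 if c=="scene" else 4; cv2.imwrite(f"pics/{c}20.png",cv2.resize(im[y0:y0+h,x0:x0+w,::-1],None,fx=k,fy=k,interpolation=cv2.INTER_CUBIC)); cv2.imwrite(f"pics/{c}20_raw.png",im[:,:,::-1])
    hsv=cv2.cvtColor(im,cv2.COLOR_RGB2HSV).astype(int); H,S,V=[hsv[...,i] for i in range(3)]
    m=((H<6)|(H>174))&(S>150)&(V>60); b=(225,225,275,290) if c=="scene" else (255,130,295,165)
    K=np.zeros_like(m);K[b[1]:b[3],b[0]:b[2]]=1; ys,xs=np.where(m&K); print(c,len(xs),xs.mean() if len(xs) else 0,ys.mean() if len(xs) else 0)
    st=[664.9+85*0,72.5,.09]
    for sm in(-.1,0,.1,.15,.2,.3):
        th=-(.1745+sm); print(sm,np.round(proj(c,T(st,[[-100*np.cos(th),-26,70+100*np.sin(th)]]))[0],1),end=' ')
    print()
delta(0,0,0,0)
E
```

```text
scene 8 247.5 256.5
-0.1 [248.3 251. ] 0 [248.2 253.6] 0.1 [247.9 256.4] 0.15 [247.7 257.9] 0.2 [247.5 259.3] 0.3 [246.9 262.4] 
top 16 275.0 157.5
-0.1 [275.4 156.5] 0 [275.4 157.1] 0.1 [275.3 157.5] 0.15 [275.3 157.5] 0.2 [275.2 157.5] 0.3 [275.1 157.2] 
t 21.75 pos [ 438.3 -156.7  201.9] yaw 0.0859 tilt 0.0047 F [-0.2 -0.1  0.3] w -0.2
d [-422.7 -194.5  202.3] yawdeg 4.92
```

View pics/scene20.png

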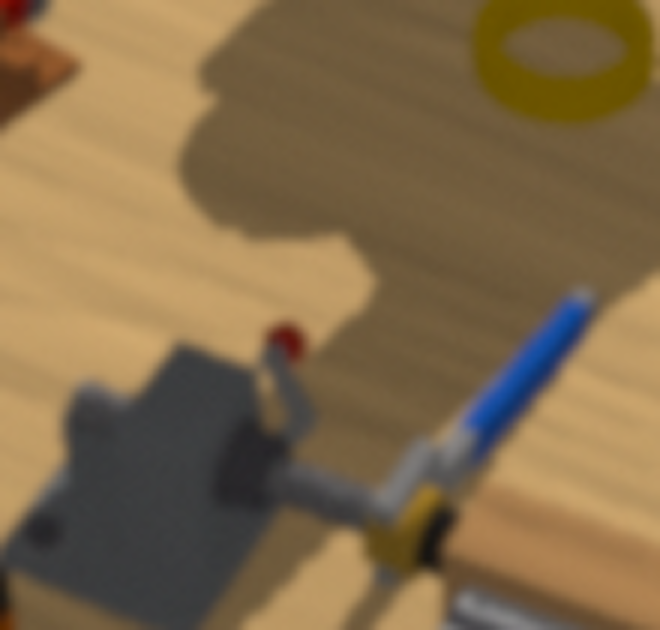

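View pics/top20.png

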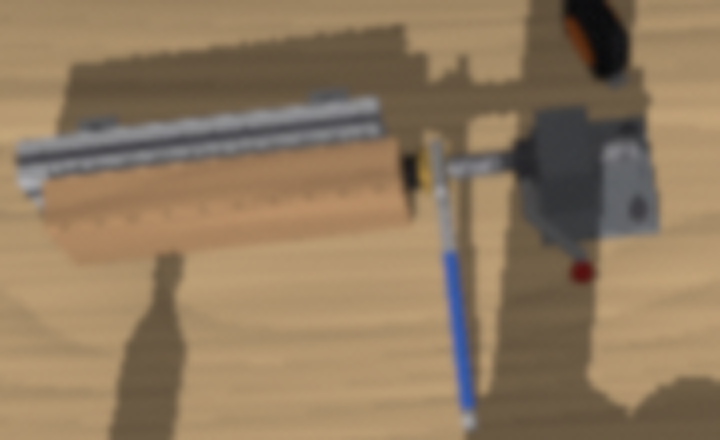

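View pics/scene20_raw.png

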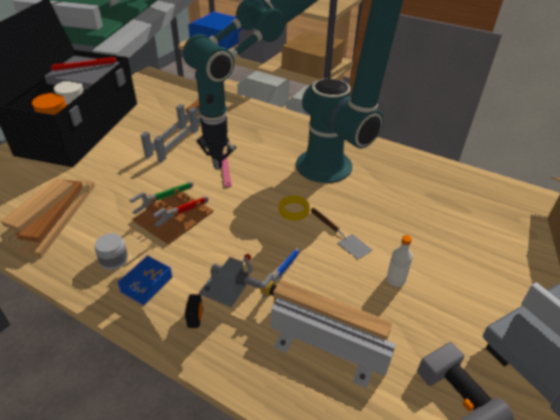

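The blue spanner sits on the collar at (275,275) with its tail on the bench, and the ball is down at (247,257). Red and green are still in the rack, glue and board have not moved, and the gripper is clear. I'll hand in the job.

```bash
python3 -c "
from cell import arm
print(arm.close_job())"
```

```text
the job is handed in; nothing more can be done
None
```

The locknut is tight and the blue spanner is still holding the screw; I handed the job in at about 22 s of the 56 s allowed.

- **Spanner:** I took the blue spanner straight up out of the middle slot and pushed it onto the flats until the throat came up solid at 8.6 N. I then let go with its tail on the bench. The tail measured (457, 142) against (457, 139) expected.
- **Locknut:** With the spanner holding, I pushed the ball down at about 3 N until it came up solid, then nipped it tight. It held 12.2 N without creeping, a little over the 10 N asked and well below the 45 N that forces it.
- **Setting:** The last pictures put screw and nut together at about 0.10 rad past level; the finger height under load gave about 0.14. Both fit a solid nut plus the spanner's 0.1 to 0.2 play. I could not measure the screw's turn by itself.
- **Everything else:** In the last picture the spanner is seated on the collar, red and green are in the rack, board and glue look unmoved, and the robot touches nothing.

The two cameras disagreed by 4 to 8 mm in places, and the arm hid the collar from the top camera during the fit. I therefore judged the jaw's position from the scene camera and the contact force.

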